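# Check a returned tool kit back in at the shop counter

## Robot

A 7-joint arm with a two-finger parallel gripper is mounted at the origin on the work surface. World frame = base frame: x ahead of the robot, y to its left, z up, the work surface at z = 0. Lengths are in mm, angles in degrees, forces in N, time in s.
With the tool pointing down it reaches from about 425 to 825 mm from the base axis. Payload 3.6 kg.
Tool frame: the origin (TCP) lies midway between the tips of the shut fingers; the grasp point (between the pads) lies r.grip_depth behind it (r.grip_depth is the distance from the TCP to the grasp point, in mm); z points along the fingers, y is the line along which they close (so a half turn about z gives the same grasp; the last joint's range is limited). The gripper opens to 93 mm and grips with 3 to 60 N. Pads are 15 mm wide; open, the fingers measure 128 mm over their backs; the gripper's body (75 mm by 188 mm) begins 65 mm behind the grasp point.
Start: joints at [63.054, 35.231, -0.722, 81.555, 0.464, 63.22, -2.315], TCP at [279.1, -586.994, 185.44] pointing down, gripper open.
Joint ranges: [-178.69, 178.69], [-17.37, 117.87], [-77.05, 75.6], [15.02, 138.74], [-78.02, 258.01], [0.78, 113.62], [-162.83, 162.83]. Speed limits (degrees/s): [159.86, 159.86, 180, 180, 180, 180, 180].

## Interface

Orientations are given as a 3x3 rotation matrix whose columns are the frame's x, y, z axes.
In Python, from workcell import r gives the robot as it stands.
- The arm moves only by the tool arm_command, never from a script. Its argument "commands" is a list of rows, each a list of 7 numbers: the shift along the world's x, y, z in m, then the turn, a rotation vector about the world's x, y, z in degrees, then the finger opening in m, from 0 to 0.093. A call has 1 to 8 rows; each row is the pose to reach, as a shift and turn from the pose commanded when the call began; what a row does not reach only later rows make up. A row lasts 1/8 s, in which the tool goes at most 62.5 mm and 10.7 degrees, less where a joint would pass 70% of its speed; a pose out of reach is approached as far as the arm can. A call with a gripper value outside its range is refused whole. The fingers move at their own pace and stop on an object; the grip force is fixed at half the most. Time passes only in rows, so rows that repeat a pose let the fingers close. It gives the time, the measured TCP pose, the force, the opening and the grip force at its end, in the units of the state.
- r.observe(): the state, without advancing time (a new reading comes with each control period).
- r.camera(name): name is "scene" or "top" or "wrist"; returns a dict with "frame" (400x640x3 uint8, blue, green, red), "fx", "fy", "cx", "cy" (pixels), "D" ([k1, k2, p1, p2, k3] as OpenCV has them; the pictures are not rectified), "position" and "attitude" of the camera in the world. Camera axes: x right, y up, looking along -z (the intrinsics and any distortion apply to the point x, -y, -z); pixel columns grow to the right and rows downward; lengths in mm; the calibration is good to about 2 mm. A picture is of the moment at which its call begins. There is no depth.
- r.sign_off(): hands the job in; it is judged then, once.
Trained networks look in a picture, given as the dict that the camera call returned (one of the last four; its "shot" number tells which), for a name from the list of things; names that differ only in an ending like _2 or _b are one class to them, and where a whole thing is asked for, a point or a joint stands for the part that bears it (a point fixed in the world has none). Each returns a list of dicts, best first, with "p" (0 to 1); they miss things now and then, are a little off and sometimes report something else, mostly with a low value. They report only what shows in the picture. A call takes as long as a camera call.
- r.spot_in(thing, picture): "uv" ([column, row] in pixels, amid what is visible of it).
- r.masks_of(thing, picture): "pixels" (400x640 bool, what is visible of it) and "uv" ([column, row] in pixels, amid what is visible of it).
- r.landmark_of(thing, picture): "uv" ([column, row] in pixels: a listed point, or the origin of a listed thing).
The state is a dict: "clock": time; "qpos": joint angles; "joint_vel": joint speeds; "effort": joint torques, N m; "tcp_pos": TCP position; "ee_rot": TCP orientation; "wrist_force": force on the tool from outside, world axes, zero at the start; "wrist_torque": the same for the moment, N m; "finger_gap": opening from 0.0 (shut) to 1.0 (fully open); "grip_force": force on a finger pad.
Only numpy, scipy, OpenCV 4.12 (cv2) and the standard library are available. Lean on these libraries where they do the work, as an engineer would, in place of code of your own. Each camera call takes 0.05 s, during which the arm holds its last target. There are 200 camera calls.

## Task

A tool kit has come back to the shop counter, perhaps not complete: put every piece of it that lies on the counter back flat into its own recess in the case, then swing the lid over and press it shut until the catches snap. Then take the barcode scanner from its stand, hold it steady on the label on the lid for a good second so that it reads, and stand the scanner upright back in its stand. Leave the other things on the counter where they are.

Things in the scene. Friction and masses are not known exactly. Their poses are not given: they have to be found in the camera images.
- tape_mid (a point): tape measure: near-square plain grey plastic block 56 x 52 x 32 mm (x, y, z) with a round black and steel badge on top and a small steel end hook at +x. Point: its centre, half-way up; x along its length, y across (grasp it across y), z up. May be absent. Either end may face either way in its recess
- level_mid (a point): small spirit level: bare aluminium bar 150 x 25 x 34 mm (x, y, z) with green vials, standing on its 25 mm wide foot. Point: its centre, half-way up; x along its length, y across (grasp it across y), z up. May be absent. Either end may face either way in its recess
- meter_mid (a point): laser distance meter: black plastic block 112 x 46 x 30 mm (x, y, z) with a screen and grey keys on top. Point: its centre, half-way up; x along its length, y across (grasp it across y), z up. May be absent. Either end may face either way in its recess
- hexset_mid (a point): folding hex-key set: dark steel block 95 x 30 x 30 mm (x, y, z) with black side plates and folded steel keys showing on top. Point: its centre, half-way up; x along its length, y across (grasp it across y), z up. May be absent. Either end may face either way in its recess
- bitbox_mid (a point): screwdriver-bit box: grey plastic box 72 x 36 x 30 mm (x, y, z) with a row of steel bits showing on top. Point: its centre, half-way up; x along its length, y across (grasp it across y), z up. May be absent. Either end may face either way in its recess
- recess_tape (a point): centre of the floor of the tape measure's own recess in the foam insert of the open case: 64 x 60 mm (x, y), 14 mm deep, floor 20 mm above the counter. The piece lies with its length along x, same face down as on the counter, and stands out of the foam. x points from the case's front to its hinge, y along the hinge, z up
- recess_level (a point): centre of the floor of the spirit level's own recess in the foam insert of the open case: 158 x 33 mm (x, y), 14 mm deep, floor 20 mm above the counter. The piece lies with its length along x, same face down as on the counter, and stands out of the foam. x points from the case's front to its hinge, y along the hinge, z up
- recess_meter (a point): centre of the floor of the distance meter's own recess in the foam insert of the open case: 120 x 54 mm (x, y), 14 mm deep, floor 20 mm above the counter. The piece lies with its length along x, same face down as on the counter, and stands out of the foam. x points from the case's front to its hinge, y along the hinge, z up
- recess_hexset (a point): centre of the floor of the hex-key set's own recess in the foam insert of the open case: 103 x 38 mm (x, y), 14 mm deep, floor 20 mm above the counter. The piece lies with its length along x, same face down as on the counter, and stands out of the foam. x points from the case's front to its hinge, y along the hinge, z up
- recess_bitbox (a point): centre of the floor of the bit box's own recess in the foam insert of the open case: 80 x 44 mm (x, y), 14 mm deep, floor 20 mm above the counter. The piece lies with its length along x, same face down as on the counter, and stands out of the foam. x points from the case's front to its hinge, y along the hinge, z up
- case_lid (a joint): lid angle in rad: 0 shut, 1.6 to 1.8 as found (standing open), stop at 1.85. The stiff, damped hinge holds the lid where it is left from about 1.0 to 1.8; tipped below 0.8 it sinks by itself in a few seconds and rests ajar, at about 0.06, on two sprung snap catches at the front. About 15 N down on its top, close to the middle of the front edge, snaps it past them; it then stays below 0.01
- case: the black tool case, fixed to the counter, origin at the centre of its underside: 190 mm front to back (x; front and carry handle at -x), 330 mm wide (y). Base 38 mm tall, foam top 34 mm up; handle juts 33 mm. The hinge line runs along y at x = +95, z = 38 mm. The lid, a hollow shell 25 mm deep, reaches 190 mm from it to the front; open, its outer face looks to the back. Shut: 63 mm tall
- label_mid (a point): centre of the white barcode label, 40 x 64 mm (x, y), on the lid's outer face, 75 mm from the hinge line and 45 mm off its middle; z is the label's outward normal. Moves with the lid: it faces up only when the lid is shut
- scanner: hand-held pistol-type barcode scanner, 0.16 kg, origin at the foot of its handle. Black handle 36 x 28 mm (x, y), 112 mm long, upright along z; on top a grey head 92 mm long, 46 mm wide, 38 mm high, its nose (+x) tipped 20 degrees below level, with a black bezel 56 mm wide round the window. Total height 160 mm
- scan_grip (a point): centre of the scanner's head, above the handle: the place to hold it, across y (flat parallel sides 46 mm apart). x forward, y across, z up along the handle; 131 mm above the handle's foot, so 141 mm above the counter in the stand. The head's top is 21 mm above this point
- scan_window (a point): centre of the scanner's window at the nose; x is the aim line, out of the window. It reads by itself, without a trigger, while the label's centre is 50 to 250 mm out along the aim line and within 20 mm of it, and the line meets the label at most 50 degrees off square (so points at least 40 degrees downward), from any side, held steady for 1 s
- stand_seat (a point): floor of the scanner's stand, 10 mm above the counter, where the handle's foot rests. A black weighted base 110 mm across carries an upright sleeve, open on top, 44 x 36 mm inside (x, y), 52 x 44 mm outside, top 65 mm above this point. x, y as the scanner's as found; it may stand the other way round too. Fixed; its side of the counter changes
- vase: bystander, leave alone: dark steel vase, 150 mm tall; origin at the centre of its underside
- goblet: bystander, leave alone: stem glass, 150 mm tall; origin at the centre of its underside
- bowl: bystander, leave alone: brass bowl, 112 mm wide; origin at the centre of its underside
- packtape: bystander, leave alone: roll of clear packing tape lying flat, 96 mm across, 48 mm tall; origin at the centre of its underside
- stapler: bystander, leave alone: black stapler, 125 mm long; origin at the centre of its underside
- carton: bystander, leave alone: small cardboard box 100 x 60 x 70 mm; origin at the centre of its underside
- jar: bystander, leave alone: glass jar with a steel cap, 85 mm tall; origin at the centre of its underside

How it is judged (in metres and radians):
On the way, in this order (a step that is already met when the one before it is completed fails the run):
1. every piece of the kit that is present lies down in its own recess (horizontal distance between tape_mid and recess_tape below 0.012 m and z of tape_mid in the frame of recess_tape between 0.011 and 0.021 m and horizontal distance between level_mid and recess_level below 0.012 m and z of level_mid in the frame of recess_level between 0.012 and 0.022 m and horizontal distance between meter_mid and recess_meter below 0.012 m and z of meter_mid in the frame of recess_meter between 0.01 and 0.02 m and horizontal distance between hexset_mid and recess_hexset below 0.012 m and z of hexset_mid in the frame of recess_hexset between 0.01 and 0.02 m and horizontal distance between bitbox_mid and recess_bitbox below 0.012 m and z of bitbox_mid in the frame of recess_bitbox between 0.01 and 0.02 m), for 0.2 s.
2. the lid is pressed shut past its catches (value of joint case_lid below 0.02 rad and velocity of joint case_lid below 0.05 rad/s), for 0.3 s.
3. the scanner is held steady, aimed at the label on the shut lid, for one second (x of label_mid in the frame of scan_window between 0.05 and 0.25 m and y of label_mid in the frame of scan_window between -0.02 and 0.02 m and z of label_mid in the frame of scan_window between -0.02 and 0.02 m and angle between the x axis of scan_window and the z axis of label_mid, either way round below 0.873 rad and linear speed of scanner below 0.03 m/s and angular speed of scanner below 0.25 rad/s and value of joint case_lid below 0.02 rad), for 1 s.
At the end, for the whole second after the job is handed in: Every piece present lies in its own recess (centre within 12 mm sideways and 5 mm in height of its place), the lid is shut past its catches (below 0.02 rad), and the scanner stands at rest in its stand, foot down in the sleeve, within 0.2 rad of upright (all of step 1 and value of joint case_lid below 0.02 rad and horizontal distance between scan_grip and stand_seat below 0.025 m and z of scan_grip in the frame of stand_seat between 0.122 and 0.139 m and angle between scan_grip's own z axis and vertical below 0.2 rad and linear speed of scanner below 0.02 m/s); the robot touches nothing.
It fails at once if a bystander is pushed more than 30 mm or knocked over (distance of any of vase, goblet, bowl, packtape, stapler, carton, jar from where it was at the start of the episode above 0.03 m or angle between any of vase, goblet, bowl, packtape, stapler, carton, jar's own z axis and vertical above 0.5 rad).
Of tape, level, meter, hexset, bitbox only 3 to 5 are there at a start; the rules pass over those that are not, and their reading is None.
At some moment in a run one of tape, level, meter, hexset, bitbox may be knocked a few centimetres aside while the robot is not near it.
It also fails if it takes over 210 s, if anything falls off the work surface, if the arm or the gripper's body presses on something with over 40 N, if the wrist force passes 120 N, or if a joint passes its speed limit or range.

## Working session

There is one attempt and no reset: what is moved stays moved. The work goes in short steps, Python scripts to look and compute and a tool call to move; the robot and the scene stay as the last step left them, time stands still between calls to the robot, and variables do not carry over. Pictures are saved under pics/ and viewed, at most 14 in all, crops included, and the job is handed in when it is done.

Besides the shell and the picture viewer there is one more tool, called as name(argument=value, ...) on one line, values as JSON. arm_command: Moves the arm, as the interface text tells. Its arguments: {"type":"object","properties":{"commands":{"type":"array","items":{"type":"array","items":{"type":"number"}}}},"required":["commands"]}

```bash
ls; mkdir -p pics; cat > h.py <<'E'
import numpy as np, cv2
from workcell import r
def K(c): return np.array([[c['fx'],0,c['cx']],[0,c['fy'],c['cy']],[0,0,1]],float)
def ray(c,uv):
    p=cv2.undistortPoints(np.array([[uv]],float),K(c),np.array(c['D'],float))[0,0]
    d=np.array(c['attitude'])@np.array([p[0],-p[1],-1]); return np.array(c['position'],float),d
def at(c,uv,z):
    o,d=ray(c,uv); return o+d*(z-o[2])/d[2]
def proj(c,P):
    q=(np.array(P,float)-c['position'])@np.array(c['attitude']); q=q*[1,-1,-1]
    return cv2.projectPoints(q.reshape(-1,1,3),np.zeros(3),np.zeros(3),K(c),np.array(c['D'],float))[0][:,0]
def axis(c,m,z):
    "mask -> long-axis rect on plane z: centre,size,angle of long side deg"
    ys,xs=np.nonzero(m); pts=np.array([at(c,(x,y),z)[:2] for x,y in zip(xs[::3],ys[::3])],np.float32)
    (cx,cy),(w,h),a=cv2.minAreaRect(pts)
    if w<h: w,h,a=h,w,a+90
    return [round(float(v),1) for v in (cx,cy,w,h,(a+90)%180-90)]
E
python3 - <<'E'
from h import *
Z=dict(tape_mid=16,level_mid=17,meter_mid=15,hexset_mid=15,bitbox_mid=15,recess_tape=20,recess_level=20,recess_meter=20,recess_hexset=20,recess_bitbox=20,case=0,scan_grip=141,stand_seat=10,label_mid=100,vase=0,goblet=0,bowl=0,packtape=0,stapler=0,carton=0,jar=0)
for n in ['top','scene']:
    c=r.camera(n); cv2.imwrite(f'pics/{n}0.png',c['frame']); print(n,np.round(c['position']),c['fx'])
    for k,z in Z.items():
        l=r.landmark_of(k,c)[:2]
        s=' | '.join(f"{d['p']:.2f} {np.round(d['uv'])} {np.round(at(c,d['uv'],z)[:2])}" for d in l)
        if k in('tape_mid','level_mid','meter_mid','hexset_mid','bitbox_mid'):
            m=r.masks_of(k,c)
            if m: s+=f" M {m[0]['p']:.2f} {axis(c,m[0]['pixels'],2*z)}"
        print(k,s)
o=r.observe();print(r.grip_depth,o['tcp_pos'],np.round(o['ee_rot'],2).tolist())
E
```

```text
pics
top [ 250.   -8. 1505.] 465.729247442347
tape_mid  M 0.38 [580.3, -16.9, 378.6, 337.9, -82.6]
level_mid 0.91 [413. 265.] [ 347. -298.] | 0.39 [275. 147.] [757. 134.] M 0.88 [350.8, -294.7, 153.4, 35.7, -2.6]
meter_mid 0.18 [353. 218.] [ 504. -116.]
hexset_mid 0.88 [435. 229.] [ 459. -380.] M 0.52 [459.1, -372.5, 94.7, 32.2, -4.9]
bitbox_mid 0.85 [195. 234.] [473. 397.] | 0.60 [320. 212.] [528.  -8.] M 0.67 [468.2, 389.5, 73.4, 42.2, -3.9]
recess_tape 0.84 [353. 216.] [ 512. -117.] | 0.75 [345. 191.] [594. -93.]
recess_level 0.62 [283. 213.] [528. 112.]
recess_meter 0.67 [325. 208.] [542. -26.]
recess_hexset 0.88 [302. 214.] [522.  48.]
recess_bitbox 0.84 [347. 192.] [ 593. -101.] | 0.72 [238. 158.] [720. 257.]
case 0.55 [324. 211.] [534. -22.]
scan_grip 0.62 [215. 183.] [606. 306.] | 0.62 [452. 186.] [ 569. -412.]
stand_seat 0.85 [226. 191.] [611. 297.]
label_mid 0.66 [326. 159.] [682. -34.]
vase 0.77 [233. 156.] [733. 276.] | 0.71 [429. 165.] [ 680. -381.]
goblet 0.95 [276. 144.] [770. 133.] | 0.56 [234. 157.] [730. 276.]
bowl 0.60 [379. 146.] [ 750. -217.]
packtape 0.63 [454. 
[... 834 characters left out ...]
e 0.89 [318. 222.] [547. -20.] | 0.27 [297. 246.] [ 588. -109.]
scan_grip 0.71 [432. 166.] [619. 307.]
stand_seat 0.78 [416. 193.] [609. 296.] | 0.61 [414. 151.] [467. 400.]
label_mid 0.95 [332. 240.] [666. -44.]
vase 0.74 [434. 228.] [733. 269.]
goblet 0.75 [405. 260.] [774. 132.]
bowl 0.79 [289. 314.] [ 750. -218.] | 0.37 [216. 321.] [ 676. -387.]
packtape 0.37 [287. 313.] [ 746. -221.]
stapler 0.89 [347. 281.] [746. -42.] | 0.55 [351. 194.] [508. 120.]
carton 0.77 [457. 172.] [604. 473.] | 0.52 [445. 183.] [619. 408.]
jar 0.72 [215. 320.] [ 672. -389.] | 0.58 [284. 223.] [ 501. -108.]
18.8 [ 279.10991497 -586.99975419  185.45039358] [[0.9, 0.43, 0.0], [0.43, -0.9, 0.0], [0.0, -0.0, -1.0]]
```

View pics/top0.png

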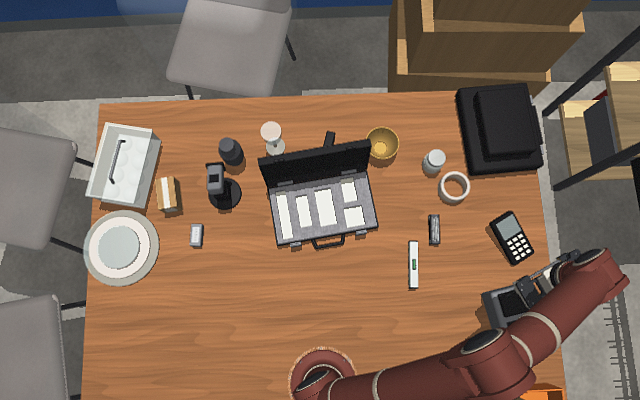

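View pics/scene0.png

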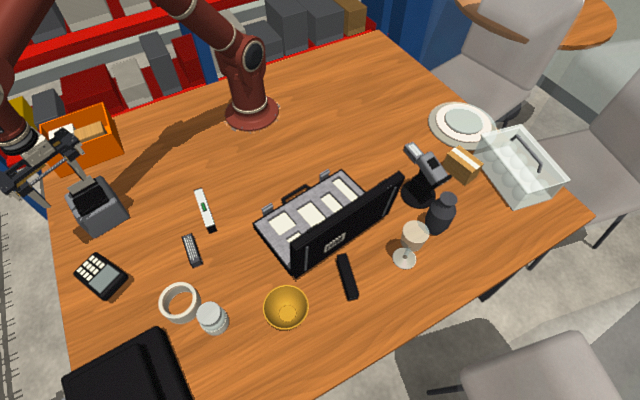

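The top view shows the level at (413,265), the hex set at (435,229) and the bit box at (195,234). The case is at about (322,205) with white recess floors, and the scanner in its stand is at (215,185). The object with a keypad at (513,237) is about 170 mm long, so it is a payment terminal and not the meter. The scene view agrees and shows no tape or meter. Next I go over the level and hex set.

arm_command(commands=[[0.02,0.06,0.03,0,0,-9,0.06],[0.04,0.12,0.06,0,0,-18,0.06],[0.05,0.18,0.08,0,0,-27,0.06],[0.06,0.23,0.08,0,0,-28,0.06],[0.07,0.28,0.08,0,0,-28,0.06],[0.07,0.29,0.08,0,0,-28,0.06],[0.07,0.29,0.08,0,0,-28,0.06]])

```text
clock: 3.58
tcp_pos: [349.1, -297.1, 265.8]
ee_rot: [[0.999, -0.044, 0.0], [-0.044, -0.999, -0.001], [0.001, 0.001, -1.0]]
wrist_force: [-0.6, -0.7, -0.5]
finger_gap: 0.644
grip_force: 0.0
```

```bash
cat >> h.py <<'E'
def st():
    o=r.observe(); R=np.array(o['ee_rot']); print('t %.1f'%o['clock'],'tcp',np.round(o['tcp_pos'],1),'yaw %.1f'%np.degrees(np.arctan2(R[1,0],R[0,0])),'z',np.round(R[:,2],2),'F',np.round(o['wrist_force'],1),'gap %.2f'%o['finger_gap'],'grip %.1f'%o['grip_force'],'q',np.round(o['qpos'],0))
def find(c,names,Z):
    for k in names:
        l=r.landmark_of(k,c)[:1]; m=r.masks_of(k,c)[:1]
        print(k,[(round(d['p'],2),np.round(d['uv']),np.round(at(c,d['uv'],Z[k]),1)) for d in l],[(round(d['p'],2),axis(c,d['pixels'],2*Z[k])) for d in m])
E
python3 - <<'E'
from h import *
st(); c=r.camera('wrist'); cv2.imwrite('pics/w1.png',c['frame']); print(np.round(c['position']),np.round(c['attitude'],2).tolist())
find(c,['level_mid','hexset_mid','meter_mid','tape_mid'],dict(level_mid=17,hexset_mid=15,meter_mid=15,tape_mid=16))
c=r.camera('top'); f=c['frame'].astype(int); m=(f.min(2)>200).astype(np.uint8); m[:165]=0;m[250:]=0;m[:,:265]=0;m[:,385:]=0
n,l,s,ce=cv2.connectedComponentsWithStats(m)
for i in range(1,n):
    if s[i,4]>60: print(s[i],axis(c,l==i,20))
E
```

```text
t 3.6 tcp [ 349.1 -297.1  265.8] yaw -2.5 z [ 0. -0. -1.] F [-0.6 -0.7 -0.5] gap 0.64 grip 0.0 q [ 35.  13.   3. 104.  -1.  62. -54.]
[ 430. -300.  465.] [[-0.04, 0.96, 0.29], [-1.0, -0.04, -0.01], [0.0, -0.29, 0.96]]
level_mid [(0.87, array([322., 166.]), array([ 350.4, -298.4,   17. ]))] [(0.72, [348.6, -297.4, 148.8, 25.4, -3.2])]
hexset_mid [(0.62, array([368.,  91.]), array([ 458.8, -372.1,   15. ]))] [(0.82, [458.8, -373.5, 95.8, 35.8, -2.1])]
meter_mid [] [(0.26, [496.9, -25.9, 345.5, 170.4, 88.3])]
tape_mid [] [(0.17, [348.3, -297.7, 149.9, 25.5, -4.1])]
[341 182  16  21 240] [591.6, -105.7, 61.9, 40.6, 8.1]
[315 189  22  38 574] [543.3, -26.6, 115.6, 52.6, 9.3]
[277 195  16  44 426] [519.0, 106.5, 143.3, 31.2, 8.6]
[296 196  16  32 351] [533.6, 45.6, 99.5, 36.7, 6.2]
[344 206  21  22 335] [509.5, -117.5, 60.9, 57.6, 7.4]
```

View pics/w1.png

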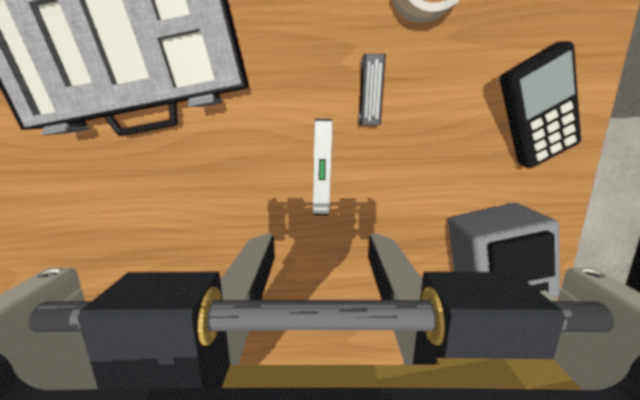

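The wrist view shows the level at (322,166) and the hex set at (371,90), matching the fits. Now I grasp the level.

arm_command(commands=[[0,0,-0.06,0,0,-1,0.06],[0,0,-0.12,0,0,-1,0.06],[0,0,-0.18,0,0,-1,0.06],[0,0,-0.23,0,0,-1,0.06],[0,0,-0.252,0,0,-1,0.06],[0,0,-0.252,0,0,-1,0.06],[0,0,-0.252,0,0,-1,0.0],[0,0,-0.252,0,0,-1,0.0]])

```text
clock: 5.08
tcp_pos: [350.0, -297.7, 14.7]
ee_rot: [[0.998, -0.062, 0.002], [-0.062, -0.998, -0.002], [0.002, 0.002, -1.0]]
wrist_force: [-0.4, -0.2, 0.2]
finger_gap: 0.478
grip_force: 0.0
```

arm_command(commands=[[0,0,0,0,0,0,0],[0,0,0,0,0,0,0],[0,0,0.05,0,0,0,0],[0,0,0.11,0,0,0,0],[0,0,0.17,0,0,0,0],[0,0,0.19,0,0,0,0]])

```text
clock: 5.82
tcp_pos: [350.6, -298.3, 207.4]
ee_rot: [[0.998, -0.062, 0.006], [-0.062, -0.998, -0.005], [0.006, 0.004, -1.0]]
wrist_force: [-0.1, -0.1, -1.5]
finger_gap: 0.003
grip_force: 0.0
```

The fingers had not finished closing before I lifted. I check the level, then try again with a longer wait.

```bash
python3 - <<'E'
from h import *
st(); c=r.camera('wrist')
find(c,['level_mid'],dict(level_mid=17))
E
```

```text
t 5.8 tcp [ 350.6 -298.3  207.4] yaw -3.6 z [ 0.01 -0.   -1.  ] F [-0.1 -0.1 -1.5] gap 0.00 grip 0.0 q [ 35.  17.   4. 110.  -1.  53. -54.]
level_mid [(0.68, array([321., 178.]), array([ 347.1, -298.5,   17. ]))] [(0.85, [349.1, -297.3, 150.0, 25.1, -3.7])]
```

arm_command(commands=[[0,0,0,0,0,0,0.06],[0,0,0,0,0,0,0.06],[0,0,0,0,0,0,0.06],[0,0,0,0,0,0,0.06],[0,0,-0.05,0,0,0,0.06],[0,0,-0.1,0,0,0,0.06],[0,0,-0.15,0,0,0,0.06]])

```text
clock: 6.85
tcp_pos: [349.6, -297.4, 52.3]
ee_rot: [[0.998, -0.062, 0.001], [-0.062, -0.998, -0.001], [0.001, 0.001, -1.0]]
wrist_force: [0.7, -0.3, -0.6]
finger_gap: 0.639
grip_force: 0.0
```

arm_command(commands=[[0,0,-0.038,0,0,0,0.06],[0,0,-0.038,0,0,0,0.0],[0,0,-0.038,0,0,0,0.0],[0,0,-0.038,0,0,0,0.0],[0,0,-0.038,0,0,0,0.0],[0,0,-0.038,0,0,0,0.0],[0,0,-0.038,0,0,0,0.0],[0,0,-0.038,0,0,0,0.0]])

```text
clock: 7.85
tcp_pos: [349.1, -297.0, 15.5]
ee_rot: [[0.998, -0.062, 0.0], [-0.062, -0.998, 0.0], [0.0, -0.0, -1.0]]
wrist_force: [-0.3, 1.1, 0.4]
finger_gap: 0.007
grip_force: 0.0
```

arm_command(commands=[[0,0,0.02,0,0,0,0],[0,0,0.08,0,0,0,0],[0,0,0.14,0,0,0,0],[0,0,0.18,0,0,0,0],[0,0,0.18,0,0,0,0]])

```text
clock: 8.48
tcp_pos: [350.8, -298.4, 198.4]
ee_rot: [[0.998, -0.062, 0.006], [-0.062, -0.998, -0.005], [0.006, 0.004, -1.0]]
wrist_force: [1.0, -0.4, -0.3]
finger_gap: 0.009
grip_force: 0.0
```

```bash
python3 - <<'E'
from h import *
st(); c=r.camera('wrist'); cv2.imwrite('pics/w2.png',c['frame'])
find(c,['level_mid'],dict(level_mid=17)); print(proj(c,[r.observe()['tcp_pos']]))
c=r.camera('top'); find(c,['level_mid'],dict(level_mid=17))
E
```

```text
t 8.5 tcp [ 350.8 -298.4  198.4] yaw -3.6 z [ 0.01 -0.   -1.  ] F [ 1.  -0.4 -0.3] gap 0.01 grip 0.0 q [ 35.  17.   4. 111.  -2.  51. -54.]
level_mid [(0.91, array([320., 179.]), array([ 347.8, -297.3,   17. ]))] [(0.73, [348.6, -297.6, 147.1, 24.3, -4.2])]
[[319.07243131 227.81290052]]
level_mid [(0.78, array([412., 263.]), array([ 352. , -294.5,   17. ]))] [(0.62, [349.1, -297.1, 150.6, 28.3, -4.3])]
```

View pics/w2.png

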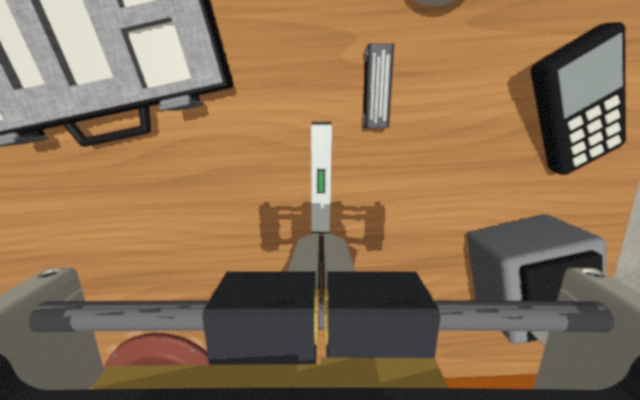

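The level has not moved and sits where measured, with its centre at (320,179). The pads must have closed above it, since they start well behind the tips. I go deeper.

arm_command(commands=[[0,0,0,0,0,0,0.05],[0,0,0,0,0,0,0.05],[0,0,0,0,0,0,0.05],[0,0,-0.05,0,0,0,0.05],[0,0,-0.1,0,0,0,0.05],[0,0,-0.15,0,0,0,0.05],[0,0,-0.191,0,0,0,0.05],[0,0,-0.191,0,0,0,0.05]])

```text
clock: 9.78
tcp_pos: [347.4, -295.6, 2.3]
ee_rot: [[0.998, -0.062, -0.005], [-0.062, -0.998, 0.004], [-0.005, -0.004, -1.0]]
wrist_force: [0.5, 0.5, -0.6]
finger_gap: 0.537
grip_force: 0.0
```

arm_command(commands=[[0,0,0,0,0,0,0],[0,0,0,0,0,0,0],[0,0,0,0,0,0,0],[0,0,0,0,0,0,0],[0,0,0,0,0,0,0],[0,0,0,0,0,0,0]])

```text
clock: 10.52
tcp_pos: [349.1, -297.0, 4.5]
ee_rot: [[0.998, -0.062, 0.0], [-0.062, -0.998, 0.0], [0.0, -0.0, -1.0]]
wrist_force: [-0.2, 0.3, 0.0]
finger_gap: 0.005
grip_force: 0.0
```

```bash
python3 - <<'E'
from h import *
st(); c=r.camera('scene'); P=r.observe()['tcp_pos']; print(P,proj(c,[P]))
f=c['frame']; u,v=proj(c,[P])[0].astype(int); a=cv2.resize(f[v-60:v+60,u-80:u+80],None,fx=4,fy=4)
w=r.camera('wrist'); print(proj(w,[P])); b=cv2.resize(w['frame'],(640,400)); 
cv2.imwrite('pics/s3.png',a); cv2.imwrite('pics/w3.png',b)
E
```

```text
t 10.5 tcp [ 349.1 -297.     4.5] yaw -3.6 z [ 0.  0. -1.] F [-0.2  0.3  0. ] gap 0.01 grip 0.0 q [ 36.  36.   2. 123.  -3.  22. -53.]
[ 349.08056876 -296.94363825    4.42148329] [[205.835816   211.26962312]]
[[321.71097775 226.48621785]]
```

View pics/s3.png

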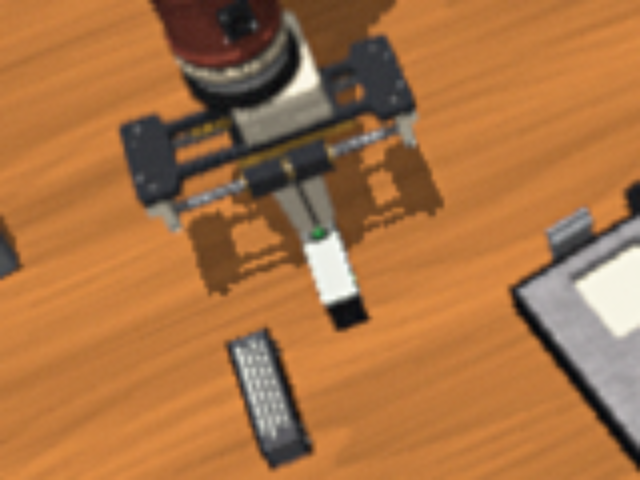

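View pics/w3.png

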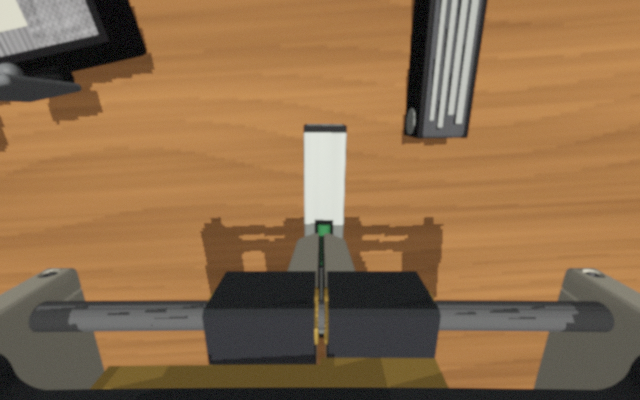

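```bash
python3 - <<'E'
from h import *
st(); w=r.camera('wrist'); print(w['fx'],np.round(w['position']))
P=lambda x,y,z:np.round(proj(w,[[x,y,z]])[0])
c,s=np.cos(np.radians(-3.7)),np.sin(np.radians(-3.7))
for z in(0,34):
  for a,b in((75,12.5),(75,-12.5),(15,12.5),(15,-12.5),(0,0)): print(z,a,b,P(349.5+a*c-b*s,-297.3+a*s+b*c,z))
find(w,['level_mid','hexset_mid'],dict(level_mid=17,hexset_mid=15))
for n in('scene','top'):
  q=r.camera(n); print(n,[ (d['p'],d['uv']) for d in r.masks_of('level_mid',q)[:2]])
print({k:v for k,v in r.observe().items() if k in('finger_gap','effort','wrist_torque')})
E
```

```text
t 10.6 tcp [ 349.1 -297.     4.4] yaw -3.6 z [-0.  0. -1.] F [ 0.1  0.  -0.3] gap 0.01 grip 0.0 q [ 36.  36.   2. 123.  -3.  22. -53.]
283.75151006731204 [ 430. -301.  203.]
0 75 12.5 [304. 123.]
0 75 -12.5 [341. 123.]
0 15 12.5 [306. 205.]
0 15 -12.5 [339. 205.]
0 0 0 [322. 224.]
34 75 12.5 [301. 124.]
34 75 -12.5 [345. 124.]
34 15 12.5 [303. 222.]
34 15 -12.5 [342. 222.]
34 0 0 [322. 243.]
level_mid [(0.88, array([324., 235.]), array([ 347.6, -298.2,   17. ]))] [(0.61, [350.2, -297.6, 151.2, 25.6, -4.0])]
hexset_mid [(0.62, array([442.,  53.]), array([ 460.1, -375.2,   15. ]))] [(0.87, [447.2, -370.2, 70.3, 39.0, -3.3])]
scene [(0.74, [210.0, 221.7]), (0.72, [319.9, 213.2])]
top [(0.57, [318.5, 193.2])]
{'effort': array([ 1.54631325e-04, -3.64660299e+01,  6.93326779e-01, -6.87268674e+00,
       -1.80016563e-02, -5.22416050e-02,  3.51380561e-05]), 'wrist_torque': array([0.01837465, 0.02976405, 0.03876924]), 'finger_gap': 0.008557475018553036}
```

arm_command(commands=[[0,0,0.006,0,0,0,0.0],[0,0,0.006,0,0,0,0.093],[0,0,0.006,0,0,0,0.093],[0,0,0.006,0,0,0,0.093],[0,0,0.006,0,0,0,0.093],[0,0,0.006,0,0,0,0.093],[0,0,0.006,0,0,0,0.093],[0,0,0.006,0,0,0,0.093]])

```text
clock: 12.08
tcp_pos: [349.1, -297.0, 10.4]
ee_rot: [[0.998, -0.062, 0.0], [-0.062, -0.998, 0.0], [0.0, -0.0, -1.0]]
wrist_force: [-0.3, -0.0, 0.3]
finger_gap: 0.712
grip_force: 0.0
```

Geometry says the fingers closed right where the level stands, with no contact. I test for contact with a short sideways nudge.

arm_command(commands=[[0,0.01,0,0,0,0,0.06],[0,0.02,0,0,0,0,0.06],[0,0.03,0,0,0,0,0.06],[0,0.04,0,0,0,0,0.06],[0,0.04,0,0,0,0,0.06]])

```text
clock: 12.7
tcp_pos: [349.1, -255.8, 10.4]
ee_rot: [[0.998, -0.06, -0.0], [-0.06, -0.998, 0.001], [-0.0, -0.001, -1.0]]
wrist_force: [0.4, 0.1, 1.1]
finger_gap: 0.648
grip_force: 0.0
```

```bash
python3 - <<'E'
from h import *
st(); w=r.camera('wrist'); cv2.imwrite('pics/w4.png',w['frame'])
find(w,['level_mid','hexset_mid'],dict(level_mid=17,hexset_mid=15))
E
```

```text
t 12.7 tcp [ 349.1 -255.8   10.4] yaw -3.5 z [-0.  0. -1.] F [0.4 0.1 1.1] gap 0.65 grip 0.0 q [ 32.  34.   3. 126.  -4.  20. -56.]
level_mid [(0.89, array([380., 228.]), array([ 347.8, -298.4,   17. ]))] [(0.78, [362.2, -296.2, 124.4, 30.3, -4.1])]
hexset_mid [(0.69, array([506.,  54.]), array([ 458.1, -375.1,   15. ]))] [(0.85, [447.2, -367.7, 69.3, 44.4, -3.1])]
```

View pics/w4.png

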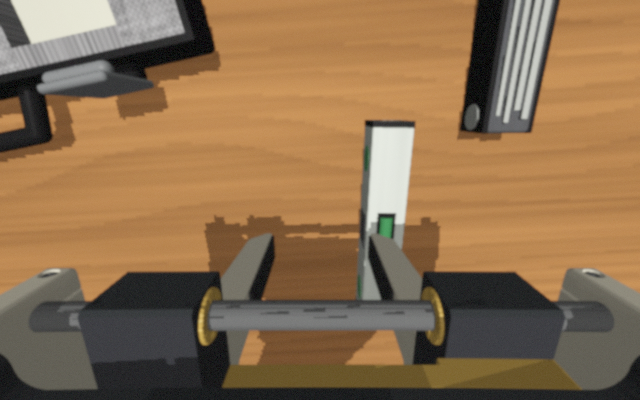

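The wrist picture tells the story. The fingertips, at about row 235 and drawn in front of the level, are not where the reported TCP projects. From the 60 mm opening, their true height is about 37 mm above the reported TCP, so they passed over the level. I recentre and go lower in small steps, watching force.

arm_command(commands=[[0,0,0.02,0,0,0,0.06],[0,-0.041,0.02,0,0,0,0.06],[0,-0.041,0.02,0,0,0,0.06],[0,-0.041,0.0,0,0,0,0.06],[0,-0.041,-0.01,0,0,0,0.06],[0,-0.041,-0.02,0,0,0,0.06],[0,-0.041,-0.02,0,0,0,0.06]])

```text
clock: 13.82
tcp_pos: [348.7, -297.4, -10.2]
ee_rot: [[0.998, -0.062, -0.001], [-0.062, -0.998, 0.001], [-0.001, -0.001, -1.0]]
wrist_force: [0.7, 0.8, 0.7]
finger_gap: 0.648
grip_force: 0.0
```

```bash
python3 - <<'E'
from h import *
st(); w=r.camera('wrist'); o=r.observe(); R=np.array(o['ee_rot']);t=np.array(o['tcp_pos'])
# camera in tool frame, and depth of a point 0..50mm behind TCP at tool x=+-7.5,y=+-30
print(np.round(R.T@(np.array(w['position'])-t),1))
for d in(0,20,30,37,45):
  print(d,[np.round(proj(w,[t+R@np.array([x,y,-d])])[0]) for x in(-7.5,7.5) for y in(-30,30)])
q=r.camera('scene'); u,v=proj(q,[t])[0].astype(int); cv2.imwrite('pics/s5.png',cv2.resize(q['frame'][v-60:v+60,u-80:u+80],None,fx=4,fy=4,interpolation=cv2.INTER_CUBIC))
E
```

```text
t 13.8 tcp [ 348.7 -297.4  -10.2] yaw -3.6 z [-0.  0. -1.] F [0.7 0.8 0.7] gap 0.65 grip 0.0 q [ 36.  37.   2. 123.  -4.  20. -52.]
[  81.2   -0.9 -198.4]
0 [array([283., 235.]), array([362., 235.]), array([282., 217.]), array([362., 217.])]
20 [array([279., 247.]), array([366., 247.]), array([278., 227.]), array([367., 227.])]
30 [array([277., 254.]), array([368., 254.]), array([276., 233.]), array([369., 233.])]
37 [array([275., 259.]), array([370., 259.]), array([274., 238.]), array([371., 238.])]
45 [array([273., 266.]), array([372., 266.]), array([272., 243.]), array([373., 243.])]
```

View pics/s5.png

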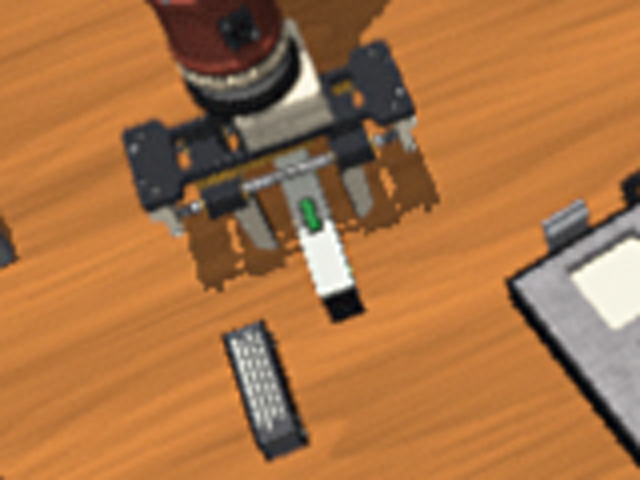

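The scene view confirms it: the fingers straddle the level with the tips well above the wood while the reading is z = -10. The true tips are about 35 mm higher than reported. I lower to -22 and close.

arm_command(commands=[[0,0,-0.012,0,0,0,0.06],[0,0,-0.012,0,0,0,0.0],[0,0,-0.012,0,0,0,0.0],[0,0,-0.012,0,0,0,0.0],[0,0,-0.012,0,0,0,0.0],[0,0,-0.012,0,0,0,0.0],[0,0,-0.012,0,0,0,0.0]])

```text
clock: 14.8
tcp_pos: [349.3, -298.3, -21.4]
ee_rot: [[0.998, -0.062, 0.0], [-0.062, -0.998, -0.0], [0.001, 0.0, -1.0]]
wrist_force: [0.2, -1.6, 1.4]
finger_gap: 0.265
grip_force: 30.0
```

Gripped: 24.7 mm at 30 N. From now on, object bottom = reported z + 21. I lift and carry it to the front of the case for a look.

arm_command(commands=[[0,0,0.03,0,0,0,0],[0,0,0.09,0,0,0,0],[0.02,0.03,0.14,0,0,3,0],[0.07,0.06,0.17,0,0,6,0],[0.1,0.1,0.17,0,0,9,0],[0.1,0.16,0.17,0,0,12,0],[0.1,0.22,0.17,0,0,12,0],[0.1,0.28,0.17,0,0,12,0]])

```text
clock: 15.8
tcp_pos: [448.2, -16.1, 148.1]
ee_rot: [[0.989, 0.146, -0.001], [0.146, -0.989, 0.0], [-0.001, -0.0, -1.0]]
wrist_force: [0.8, 0.9, -1.4]
finger_gap: 0.265
grip_force: 30.0
```

arm_command(commands=[[0,0.05,0,0,0,0,0],[0,0.1,0,0,0,0,0],[0,0.11,0,0,0,0,0],[0,0.11,0,0,0,0,0],[0,0.11,0,0,0,0,0]])

```text
clock: 16.42
tcp_pos: [448.9, 89.9, 148.2]
ee_rot: [[0.99, 0.143, -0.001], [0.143, -0.99, -0.001], [-0.001, 0.001, -1.0]]
wrist_force: [0.0, -0.4, -2.3]
finger_gap: 0.265
grip_force: 30.0
```

```bash
cat >> h.py <<'E'
def whites(c,z=20,lo=190,roi=None):
    f=c['frame'].astype(int); m=(f.min(2)>lo).astype(np.uint8)
    n,l,s,_=cv2.connectedComponentsWithStats(m)
    for i in range(1,n):
        if s[i,4]>400: print('white',s[i],axis(c,l==i,z))
E
python3 - <<'E'
from h import *
st(); w=r.camera('wrist'); cv2.imwrite('pics/w6.png',w['frame']); whites(w)
for k in['recess_level','recess_hexset','recess_meter','recess_bitbox','recess_tape','case']:
  print(k,[(round(d['p'],2),np.round(d['uv']),np.round(at(w,d['uv'],20 if k!='case' else 0),1)) for d in r.landmark_of(k,w)[:2]])
find(w,['level_mid'],dict(level_mid=150))
E
```

```text
t 16.4 tcp [448.9  89.9 148.2] yaw 8.2 z [-0. -0. -1.] F [ 0.  -0.4 -2.3] gap 0.26 grip 30.0 q [-13.  21.  -2. 115.   1.  44. -97.]
white [ 301   50   30   74 2101] [554.5, 111.3, 72.7, 31.0, 8.6]
white [ 508   50   42   63 1840] [591.3, -110.5, 60.4, 31.5, 8.4]
white [ 416   61   55  109 4567] [543.3, -29.5, 113.8, 46.8, 8.1]
white [ 358   70   36   93 2857] [532.9, 42.8, 97.5, 34.4, 8.9]
white [ 487  135   51   50 2021] [509.5, -122.3, 56.4, 47.4, 8.1]
white [ 298  137   48  105 4468] [441.3, 88.8, 128.4, 53.2, 7.2]
recess_level [(0.68, array([316., 117.]), array([525.2, 107. ,  20. ]))]
recess_hexset [(0.72, array([375., 119.]), array([532.2,  41.8,  20. ])), (0.64, array([442., 118.]), array([543.8, -31.3,  20. ]))]
recess_meter [(0.77, array([437., 119.]), array([541.8, -25.9,  20. ]))]
recess_bitbox [(0.85, array([526.,  75.]), array([ 597.3, -106. ,   20. ]))]
recess_tape [(0.61, array([509., 159.]), array([ 510.4, -118.5,   20. ])), (0.15, array([318., 116.]), array([526.7, 104.3,  20. ]))]
case [(0.95, array([426., 115.]), array([545.1, -20. ,   0. ]))]
level_mid [(0.81, array([323., 249.]), array([431.1,  86.6, 150. ]))] [(0.57, [503.7, 98.9, 48.7, 8.3, 8.0])]
```

View pics/w6.png

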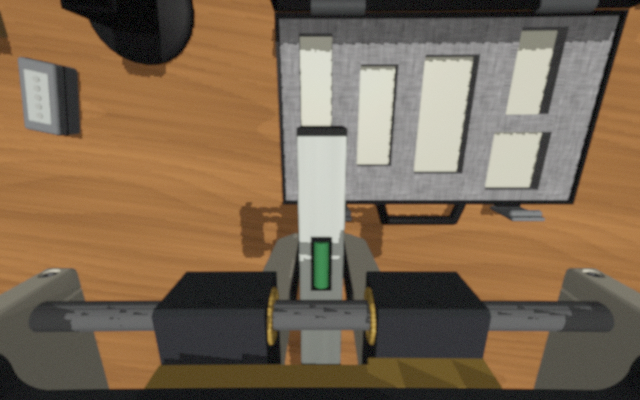

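The wrist view shows the case and its five recesses at yaw 8.4°. The level recess column is at x pixels 300-332 and lines up with the held level. The target is (524.5, 107).

arm_command(commands=[[0.04,0.01,0,0,0,0,0],[0.0755,0.017,0,0,0,0,0],[0.0755,0.017,-0.05,0,0,0,0],[0.0755,0.017,-0.1,0,0,0,0],[0.0755,0.017,-0.12,0,0,0,0],[0.0755,0.017,-0.13,0,0,0,0],[0.0755,0.017,-0.138,0,0,0,0],[0.0755,0.017,-0.145,0,0,0,0]])

```text
clock: 17.88
tcp_pos: [525.5, 109.2, 3.9]
ee_rot: [[0.989, 0.147, 0.002], [0.147, -0.989, 0.001], [0.002, -0.0, -1.0]]
wrist_force: [0.0, 0.9, -1.7]
finger_gap: 0.268
grip_force: 30.0
```

arm_command(commands=[[0,-0.001,-0.001,0,0,0,0.0],[0,-0.001,-0.001,0,0,0,0.05],[0,-0.001,-0.001,0,0,0,0.05],[0,-0.001,-0.001,0,0,0,0.05],[0,-0.001,0.02,0,0,0,0.05],[0,-0.001,0.08,0,0,0,0.05],[-0.03,-0.001,0.14,0,0,0,0.05],[-0.08,-0.001,0.15,0,0,0,0.05]])

```text
clock: 18.88
tcp_pos: [447.9, 108.9, 157.1]
ee_rot: [[0.989, 0.145, 0.01], [0.145, -0.989, 0.003], [0.01, -0.001, -1.0]]
wrist_force: [-0.3, 0.5, -0.6]
finger_gap: 0.538
grip_force: 0.0
```

```bash
python3 - <<'E'
from h import *
st(); w=r.camera('wrist'); 
find(w,['level_mid'],dict(level_mid=37))
m=r.masks_of('level_mid',w)[0]; print(axis(w,m['pixels'],54))
c=r.camera('top')
for k,z in dict(hexset_mid=15,bitbox_mid=15).items():
  for d in r.landmark_of(k,c)[:1]: print(k,np.round(at(c,d['uv'],z)))
E
```

```text
t 18.9 tcp [447.9 108.9 157.1] yaw 8.4 z [ 0.01  0.   -1.  ] F [-0.3  0.5 -0.6] gap 0.54 grip 0.0 q [-15.  21.  -2. 114.   1.  45. -99.]
level_mid [(0.77, array([331., 119.]), array([525.3, 109.8,  37. ]))] [(0.96, [524.7, 109.3, 139.8, 23.9, 7.7])]
[524.6, 108.5, 149.7, 25.6, 7.7]
hexset_mid [ 463. -381.   15.]
bitbox_mid [504. 401.  15.]
```

The level lies flat in its recess: its centre is about 1.5 mm off and the top fits at z = 54. The bit box reads about 35 mm further in x, so it may have been knocked. I go and look at it.

arm_command(commands=[[0,0.06,0.01,0,0,-4,0.06],[0.0,0.12,0.02,0,0,-8,0.06],[0.0,0.18,0.03,0,0,-8,0.06],[0.0,0.24,0.03,0,0,-8,0.06],[0.0,0.28,0.03,0,0,-8,0.06],[0.0,0.28,0.03,0,0,-8,0.06],[0.0,0.28,0.03,0,0,-8,0.06]])

```text
clock: 20.1
tcp_pos: [445.4, 386.7, 182.3]
ee_rot: [[1.0, 0.006, -0.001], [0.006, -1.0, -0.002], [-0.001, 0.002, -1.0]]
wrist_force: [-0.4, -0.2, -0.1]
finger_gap: 0.647
grip_force: 0.0
```

```bash
python3 - <<'E'
from h import *
st(); w=r.camera('wrist')
find(w,['bitbox_mid'],dict(bitbox_mid=15)); find(r.camera('top'),['bitbox_mid'],dict(bitbox_mid=15))
E
```

```text
t 20.1 tcp [445.4 386.7 182.3] yaw 0.3 z [-0. -0. -1.] F [-0.4 -0.2 -0.1] gap 0.65 grip 0.0 q [ -42.   30.   -2.   92.    1.   58. -134.]
bitbox_mid [(0.62, array([313., 135.]), array([501.3, 397.4,  15. ]))] [(0.95, [502.4, 394.6, 69.9, 34.8, -3.0])]
bitbox_mid [] []
```

arm_command(commands=[[0.01,0.0,0,0,0,10.5,0.06],[0.02,0.0,0,0,0,21,0.06],[0.03,0.0,0,0,0,31.5,0.06],[0.04,0.01,0,0,0,42,0.06],[0.049,0.009,0,0,0,52.5,0.06],[0.049,0.009,0,0,0,63,0.06],[0.049,0.009,0,0,0,73.5,0.06],[0.049,0.009,0,0,0,84,0.06]])

```text
clock: 21.4
tcp_pos: [494.0, 396.3, 183.6]
ee_rot: [[0.092, 0.996, 0.0], [0.996, -0.092, -0.0], [-0.0, 0.0, -1.0]]
wrist_force: [0.3, -0.2, 0.6]
finger_gap: 0.646
grip_force: 0.0
```

arm_command(commands=[[0,0.0,0,0,0,10.5,0.06],[0,0.0,0,0,0,21,0.06],[0,0.0,0,0,0,31.5,0.06],[0,0,-0.02,0,0,42,0.06],[0,0,-0.05,0,0,52.5,0.06],[0,0,-0.08,0,0,63,0.06],[0,0,-0.1,0,0,73.5,0.06],[0,0,-0.12,0,0,84,0.06]])

```text
clock: 22.4
tcp_pos: [494.1, 396.2, 62.8]
ee_rot: [[-0.981, 0.196, 0.0], [0.196, 0.981, -0.001], [-0.001, -0.001, -1.0]]
wrist_force: [0.1, -0.3, -0.7]
finger_gap: 0.644
grip_force: 0.0
```

arm_command(commands=[[0,0.0,0,0,0,8.7,0.06],[0,0.0,0,0,0,8.7,0.06],[0,0.0,0,0,0,8.7,0.06]])

```text
clock: 22.78
tcp_pos: [494.1, 396.9, 63.9]
ee_rot: [[-0.999, 0.053, 0.001], [0.053, 0.999, 0.0], [-0.001, 0.0, -1.0]]
wrist_force: [-0.4, -0.5, 0.6]
finger_gap: 0.643
grip_force: 0.0
```

```bash
python3 - <<'E'
from h import *
st(); w=r.camera('wrist'); find(w,['bitbox_mid'],dict(bitbox_mid=15))
w=r.camera('scene'); find(w,['bitbox_mid'],dict(bitbox_mid=15))
E
```

```text
t 22.8 tcp [494.1 396.9  63.9] yaw 177.0 z [ 0.  0. -1.] F [-0.4 -0.5  0.6] gap 0.64 grip 0.0 q [-16.  48. -44.  91.  38.  57.  14.]
bitbox_mid [(0.96, array([319., 215.]), array([502., 395.,  15.]))] [(0.66, [498.6, 394.0, 75.7, 36.4, -2.0])]
bitbox_mid [] [(0.41, [488.8, 381.5, 52.6, 34.2, -77.1])]
```

arm_command(commands=[[0,-0.0015,-0.05,0,0,0,0.06],[0,-0.0015,-0.075,0,0,0,0.06],[0,-0.0015,-0.085,0,0,0,0.06],[0,-0.0015,-0.085,0,0,0,0.0],[0,-0.0015,-0.085,0,0,0,0.0],[0,-0.0015,-0.085,0,0,0,0.0],[0,-0.0015,-0.085,0,0,0,0.0],[0,-0.0015,-0.085,0,0,0,0.0]])

```text
clock: 24.08
tcp_pos: [494.2, 395.1, -20.3]
ee_rot: [[-0.999, 0.051, 0.001], [0.051, 0.999, -0.001], [-0.001, -0.001, -1.0]]
wrist_force: [-0.7, -2.9, 5.7]
finger_gap: 0.384
grip_force: 30.0
```

arm_command(commands=[[0,0,0,0,0,0,0],[0,0,0,0,0,0,0]])

```text
clock: 24.32
tcp_pos: [494.2, 395.1, -20.3]
ee_rot: [[-0.999, 0.051, 0.001], [0.051, 0.999, -0.001], [-0.001, -0.001, -1.0]]
wrist_force: [-0.9, -1.6, 6.0]
finger_gap: 0.386
grip_force: 30.0
```

Bit box gripped (35.8 mm). The recess target is (597.9, -104.8), so the TCP goes to (590, -106).

arm_command(commands=[[0,0,0.05,0,0,0,0],[0,0,0.11,0,0,0,0],[-0.02,-0.03,0.16,0,0,3,0],[-0.03,-0.09,0.17,0,0,6,0],[-0.03,-0.15,0.17,0,0,9,0],[-0.03,-0.21,0.17,0,0,11.4,0],[-0.03,-0.27,0.17,0,0,11.4,0],[-0.03,-0.33,0.17,0,0,11.4,0]])

```text
clock: 25.32
tcp_pos: [463.5, 63.7, 148.4]
ee_rot: [[-0.989, -0.149, 0.001], [-0.149, 0.989, 0.0], [-0.001, 0.0, -1.0]]
wrist_force: [1.0, 0.5, -1.6]
finger_gap: 0.384
grip_force: 30.0
```

arm_command(commands=[[0,-0.06,0,0,0,0,0],[0,-0.12,0,0,0,0,0],[0.02,-0.17,0,0,0,0,0],[0.05,-0.17,0,0,0,0,0],[0.06,-0.17,0,0,0,0,0],[0.06,-0.17,0,0,0,0,0]])

```text
clock: 26.08
tcp_pos: [523.4, -103.0, 148.3]
ee_rot: [[-0.989, -0.151, -0.0], [-0.151, 0.989, 0.001], [0.0, 0.001, -1.0]]
wrist_force: [0.0, 0.2, -2.2]
finger_gap: 0.382
grip_force: 30.0
```

```bash
python3 - <<'E'
from h import *
st()
c=r.camera('scene'); cv2.imwrite('pics/s7.png',c['frame'])
E
```

```text
t 26.1 tcp [ 523.4 -103.   148.3] yaw -171.3 z [-0.  0. -1.] F [ 0.   0.2 -2.2] gap 0.38 grip 30.0 q [ 44.  38. -57. 103.  36.  60.  72.]
```

View pics/s7.png

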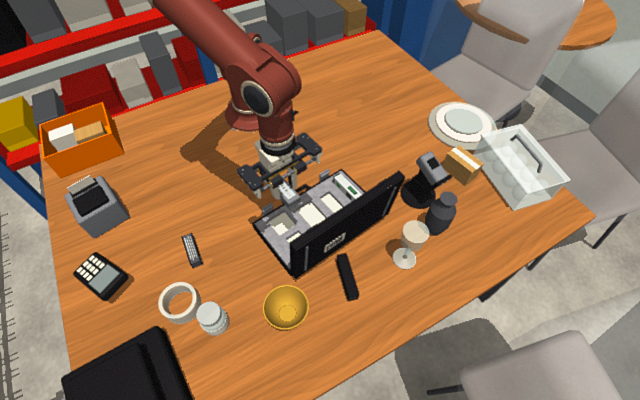

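The box is in hand over the case front and the path is clear. I lower it into its recess.

arm_command(commands=[[0.04,-0.002,0,0,0,-0.3,0],[0.0668,-0.003,-0.02,0,0,-0.3,0],[0.0668,-0.003,-0.07,0,0,-0.3,0],[0.0668,-0.003,-0.11,0,0,-0.3,0],[0.0668,-0.003,-0.125,0,0,-0.3,0],[0.0668,-0.003,-0.135,0,0,-0.3,0],[0.0668,-0.003,-0.143,0,0,-0.3,0],[0.0668,-0.003,-0.146,0,0,-0.3,0]])

```text
clock: 27.12
tcp_pos: [590.9, -107.5, 3.0]
ee_rot: [[-0.99, -0.143, 0.001], [-0.143, 0.99, -0.0], [-0.001, -0.0, -1.0]]
wrist_force: [-0.8, -0.8, -2.1]
finger_gap: 0.384
grip_force: 30.0
```

arm_command(commands=[[0,0.001,0,0,0,0,0.0],[0,0.001,0,0,0,0,0.06],[0,0.001,0,0,0,0,0.06],[0,0.001,0,0,0,0,0.06],[0,0.001,0.02,0,0,0,0.06],[0,0.001,0.08,0,0,0,0.06],[-0.03,0.001,0.14,0,0,0,0.06],[-0.08,-0.02,0.17,0,0,0,0.06]])

```text
clock: 28.12
tcp_pos: [515.1, -123.8, 175.4]
ee_rot: [[-0.989, -0.147, 0.008], [-0.147, 0.989, 0.001], [-0.008, -0.0, -1.0]]
wrist_force: [0.2, -1.7, 0.5]
finger_gap: 0.643
grip_force: 0.0
```

```bash
python3 - <<'E'
from h import *
st()
for n in('top','wrist'):
  c=r.camera(n); find(c,['bitbox_mid','hexset_mid'],dict(bitbox_mid=35,hexset_mid=15))
  if n=='top':
    for d in r.masks_of('bitbox_mid',c)[:2]: print(d['p'],axis(c,d['pixels'],50))
E
```

```text
t 28.1 tcp [ 515.1 -123.8  175.4] yaw -171.5 z [ 0.01  0.   -1.  ] F [ 0.2 -1.7  0.5] gap 0.64 grip 0.0 q [ 48.  36. -59. 102.  34.  62.  75.]
bitbox_mid [(0.62, array([347., 188.]), array([600.6, -99.2,  35. ]))] [(0.51, [590.8, -97.2, 75.4, 20.2, 15.2])]
hexset_mid [(0.53, array([435., 228.]), array([ 463.5, -378.6,   15. ]))] [(0.59, [582.9, -21.7, 375.0, 334.3, -80.8])]
0.51 [595.6, -98.4, 76.5, 20.5, 15.2]
bitbox_mid [(0.65, array([325., 246.]), array([ 594.6, -108.5,   35. ]))] [(0.97, [582.6, -108.1, 73.5, 33.0, 7.8])]
hexset_mid [(0.92, array([119., 105.]), array([ 458.2, -373.7,   15. ]))] [(0.72, [459.3, -366.6, 94.8, 48.0, -3.3])]
```

arm_command(commands=[[-0.02,-0.06,0,0,0,-4,0.06],[-0.04,-0.12,0,0,0,-8,0.06],[-0.05,-0.18,-0.02,0,0,-11.7,0.06],[-0.056,-0.24,-0.06,0,0,-11.7,0.06],[-0.056,-0.25,-0.11,0,0,-11.7,0.06],[-0.056,-0.25,-0.11,0,0,-11.7,0.06],[-0.056,-0.25,-0.11,0,0,-11.7,0.06]])

```text
clock: 29.55
tcp_pos: [459.1, -374.4, 62.5]
ee_rot: [[-0.998, 0.058, 0.003], [0.058, 0.998, 0.001], [-0.003, 0.001, -1.0]]
wrist_force: [0.7, 0.3, 0.7]
finger_gap: 0.645
grip_force: 0.0
```

```bash
python3 - <<'E'
from h import *
st(); c=r.camera('wrist'); find(c,['hexset_mid'],dict(hexset_mid=15))
E
```

```text
t 29.6 tcp [ 459.1 -374.4   62.5] yaw 176.7 z [ 0.  0. -1.] F [0.7 0.3 0.7] gap 0.64 grip 0.0 q [ 66.  47. -50.  98.  43.  55.  86.]
hexset_mid [(0.88, array([318., 204.]), array([ 455.9, -376.6,   15. ]))] [(0.84, [457.1, -375.9, 97.3, 29.8, -3.0])]
```

arm_command(commands=[[-0.001,-0.001,-0.05,0,0,0,0.06],[-0.001,-0.001,-0.075,0,0,0,0.06],[-0.001,-0.001,-0.083,0,0,0,0.06],[-0.001,-0.001,-0.083,0,0,0,0.0],[-0.001,-0.001,-0.083,0,0,0,0.0],[-0.001,-0.001,-0.083,0,0,0,0.0],[-0.001,-0.001,-0.083,0,0,0,0.0],[-0.001,-0.001,-0.083,0,0,0,0.0]])

```text
clock: 30.7
tcp_pos: [456.7, -376.7, -21.1]
ee_rot: [[-0.998, 0.06, 0.001], [0.06, 0.998, 0.0], [-0.001, 0.0, -1.0]]
wrist_force: [-0.9, 1.8, 6.4]
finger_gap: 0.32
grip_force: 30.0
```

arm_command(commands=[[0,0,0,0,0,0,0],[0,0,0,0,0,0,0]])

```text
clock: 30.95
tcp_pos: [456.8, -376.7, -21.1]
ee_rot: [[-0.998, 0.06, 0.001], [0.06, 0.998, 0.0], [-0.001, 0.0, -1.0]]
wrist_force: [-0.8, 2.0, 6.5]
finger_gap: 0.32
grip_force: 30.0
```

arm_command(commands=[[0,0,0.05,0,0,0,0],[0,0.01,0.11,0,0,0,0],[0.01,0.06,0.16,0,0,3,0],[0.02,0.12,0.16,0,0,6,0],[0.02,0.18,0.16,0,0,9,0],[0.02,0.24,0.16,0,0,11.8,0],[0.02,0.3,0.16,0,0,11.8,0],[0.03,0.36,0.16,0,0,11.8,0]])

```text
clock: 31.95
tcp_pos: [484.8, -17.0, 137.3]
ee_rot: [[-0.99, -0.144, -0.001], [-0.144, 0.99, -0.002], [0.002, -0.002, -1.0]]
wrist_force: [1.5, -0.8, -2.2]
finger_gap: 0.319
grip_force: 30.0
```

arm_command(commands=[[0.02,0.05,0,0,0,0,0],[0.045,0.06,0,0,0,0,0],[0.045,0.06,0,0,0,0,0],[0.045,0.06,-0.04,0,0,0,0],[0.045,0.06,-0.06,0,0,0,0],[0.045,0.06,-0.06,0,0,0,0]])

```text
clock: 32.7
tcp_pos: [528.5, 40.2, 75.9]
ee_rot: [[-0.99, -0.143, -0.005], [-0.143, 0.99, -0.002], [0.006, -0.001, -1.0]]
wrist_force: [-0.0, -0.8, -3.4]
finger_gap: 0.322
grip_force: 30.0
```

arm_command(commands=[[0,0,-0.03,0,0,0,0],[0,0,-0.05,0,0,0,0],[0,0,-0.055,0,0,0,0],[0,0,-0.06,0,0,0,0],[0,0,-0.066,0,0,0,0],[0,0,-0.072,0,0,0,0],[0,0,-0.076,0,0,0,0]])

```text
clock: 33.58
tcp_pos: [530.9, 42.5, 1.5]
ee_rot: [[-0.989, -0.145, -0.0], [-0.145, 0.989, -0.0], [0.0, -0.0, -1.0]]
wrist_force: [0.1, 0.4, -2.3]
finger_gap: 0.32
grip_force: 30.0
```

arm_command(commands=[[0,0.0,0,0,0,0,0.05],[0,0.0,0,0,0,0,0.05],[0,0.0,0,0,0,0,0.05],[0,0.0,0,0,0,0,0.05],[0,0.0,0.03,0,0,0,0.05],[0,0.0,0.09,0,0,0,0.05],[-0.03,0.0,0.15,0,0,0,0.05],[-0.09,-0.02,0.19,0,0,0,0.05]])

```text
clock: 34.58
tcp_pos: [455.0, 28.5, 185.4]
ee_rot: [[-0.989, -0.146, 0.005], [-0.146, 0.989, 0.002], [-0.005, 0.001, -1.0]]
wrist_force: [-0.4, -0.7, 1.1]
finger_gap: 0.54
grip_force: 0.0
```

arm_command(commands=[[0,0,0.04,0,0,0,0.0],[0,0,0.04,0,0,0,0.0],[0,0,0.04,0,0,0,0.0],[0,0,0.04,0,0,0,0.0]])

```text
clock: 35.08
tcp_pos: [453.2, 26.5, 221.6]
ee_rot: [[-0.989, -0.145, -0.002], [-0.145, 0.989, 0.0], [0.002, 0.001, -1.0]]
wrist_force: [0.1, -0.4, -0.7]
finger_gap: 0.161
grip_force: 0.0
```

```bash
python3 - <<'E'
from h import *
st()
for n in('top','scene'):
  c=r.camera(n); find(c,['bitbox_mid','hexset_mid','level_mid','meter_mid','tape_mid'],dict(bitbox_mid=35,hexset_mid=35,level_mid=37,meter_mid=15,tape_mid=16))
  for k in('label_mid',): print(k,[(round(d['p'],2),np.round(d['uv'])) for d in r.landmark_of(k,c)[:1]])
  if n=='top': a=cv2.resize(c['frame'][130:250,255:395],None,fx=3.5,fy=3.5,interpolation=cv2.INTER_CUBIC)
  else: b=cv2.resize(c['frame'][150:300,230:420],None,fx=2.8,fy=2.8,interpolation=cv2.INTER_CUBIC)
  
cv2.imwrite('pics/v8.png',np.hstack([a[:400,:300] if 0 else cv2.resize(a,(390,334)),cv2.resize(b,(400,334))]))
E
```

```text
t 35.1 tcp [453.2  26.5 221.6] yaw -171.7 z [-0.  0. -1.] F [ 0.1 -0.4 -0.7] gap 0.16 grip 0.0 q [ 38.  26. -64. 108.  26.  62.  62.]
bitbox_mid [(0.83, array([343., 188.]), array([602.4, -86. ,  35. ]))] [(0.63, [771.7, 136.3, 114.3, 58.6, 14.1])]
hexset_mid [] [(0.67, [642.0, 319.6, 117.0, 63.7, 3.5])]
level_mid [(0.7, array([279., 214.]), array([523.7, 121.1,  37. ]))] [(0.53, [643.2, 320.5, 107.3, 60.4, 3.6])]
meter_mid [(0.72, array([453., 184.]), array([ 606.6, -452.9,   15. ]))] []
tape_mid [(0.64, array([274., 144.]), array([767.7, 138.3,  16. ]))] [(0.67, [600.5, -103.9, 76.8, 32.5, 7.1])]
label_mid [(0.85, array([328., 157.]))]
bitbox_mid [(0.66, array([299., 243.]), array([ 598.6, -107.9,   35. ]))] [(0.18, [555.5, 33.4, 455.7, 232.3, -81.2])]
hexset_mid [(0.77, array([335., 204.]), array([534.3,  46.3,  35. ]))] [(0.81, [538.7, 29.8, 71.6, 37.9, 6.5])]
level_mid [(0.53, array([352., 193.]), array([528. , 107.9,  37. ]))] [(0.62, [518.7, 89.0, 98.5, 37.4, 8.1])]
meter_mid [(0.47, array([316., 220.]), array([546.8, -24.9,  15. ]))] [(0.42, [490.9, 108.7, 102.7, 39.1, 8.1])]
tape_mid [(0.67, array([335., 204.]), array([525.3,  52.4,  16. ]))] []
label_mid [(0.61, array([184., 306.]))]
```

View pics/v8.png

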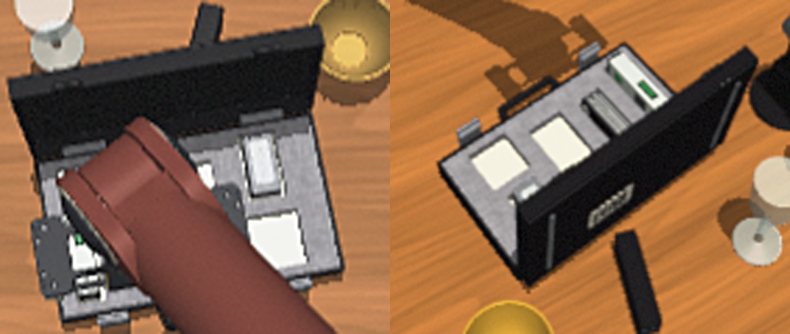

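All three pieces sit in their recesses. The top crop shows the bit box and level, and the scene crop shows the hex set and level. The meter and tape recesses stay empty. Next is the lid: I work out its angle and the pull path.

```bash
cat >> h.py <<'E'
yaw=np.radians(8.4); ex=np.array([np.cos(yaw),np.sin(yaw),0]); ey=np.array([-np.sin(yaw),np.cos(yaw),0]); C=np.array([542.5,-20.6,0])
def lidpt(th,s,y,out=25): return C+ex*(95-s*np.cos(th)+out*np.sin(th))+ey*y+np.array([0,0,38+s*np.sin(th)+out*np.cos(th)])
E
python3 - <<'E'
from h import *
c=r.camera('scene'); 
ms=r.masks_of('label_mid',c); L=[d for d in r.landmark_of('label_mid',c)]; print([(round(d['p'],2),np.round(d['uv'],1)) for d in L][:3])
for th in(1.6,1.7,1.8): print(th,[np.round(proj(c,[lidpt(th,75,y)])[0],1) for y in(-45,45)],'corners',[np.round(proj(c,[lidpt(th,190,y)])[0]) for y in(-165,165)],[np.round(proj(c,[lidpt(th,0,y)])[0]) for y in(-165,165)])
for th in(1.75,1.5,1.25,1,.8,.65): print(th,np.round(lidpt(th,150,-5)))
st()
E
```

```text
[(0.68, array([335.1, 239.6])), (0.46, array([415.4, 191.7]))]
1.6 [array([331.7, 239.8]), array([358.6, 221.2])] corners [array([290., 245.]), array([400., 172.])] [array([294., 278.]), array([387., 213.])]
1.7 [array([333.5, 242.4]), array([360.4, 223.7])] corners [array([296., 252.]), array([406., 178.])] [array([294., 279.]), array([387., 213.])]
1.8 [array([335.2, 245.1]), array([362. , 226.3])] corners [array([301., 260.]), array([410., 184.])] [array([294., 279.]), array([387., 214.])]
1.75 [688.  -4. 181.]
1.5 [651. -10. 189.]
1.25 [614. -15. 188.]
1 [578. -20. 178.]
0.8 [552. -24. 163.]
0.65 [534. -27. 149.]
t 36.4 tcp [453.7  26.7 222.7] yaw -171.7 z [-0. -0. -1.] F [-0.5 -0.6 -0.4] gap 0.01 grip 0.0 q [ 38.  26. -64. 108.  26.  63.  62.]
```

The label fit gives a lid angle of about 1.63, with the label at y = -45. I go over and behind the lid with closed fingers.

arm_command(commands=[[0,0,0.035,0,0,0,0],[0.05,-0.01,0.035,0,0,0,0],[0.1,-0.02,0.035,0,0,0,0],[0.15,-0.03,0.035,0,0,0,0],[0.2,-0.03,0.035,0,0,0,0],[0.245,-0.03,0.035,0,0,0,0],[0.245,-0.03,0.035,0,0,0,0],[0.245,-0.03,0.035,0,0,0,0]])

```text
clock: 37.42
tcp_pos: [697.9, -2.9, 257.5]
ee_rot: [[-0.989, -0.146, -0.001], [-0.146, 0.989, 0.0], [0.001, 0.0, -1.0]]
wrist_force: [0.4, 0.6, 0.4]
finger_gap: 0.006
grip_force: 0.0
```

arm_command(commands=[[0,0,-0.03,0,0,0,0],[0,0,-0.06,0,0,0,0],[0,0,-0.09,0,0,0,0],[0,0,-0.11,0,0,0,0],[0,0,-0.11,0,0,0,0]])

```text
clock: 38.05
tcp_pos: [697.4, -4.1, 146.8]
ee_rot: [[-0.989, -0.145, -0.003], [-0.145, 0.989, -0.001], [0.003, -0.001, -1.0]]
wrist_force: [0.7, 0.1, 1.1]
finger_gap: 0.004
grip_force: 0.0
```

```bash
python3 - <<'E'
from h import *
st(); c=r.camera('scene'); cv2.imwrite('pics/s9.png',cv2.resize(c['frame'][130:300,220:460],None,fx=2.5,fy=2.5))
E
```

```text
t 38.0 tcp [697.4  -4.1 146.8] yaw -171.7 z [-0. -0. -1.] F [0.7 0.1 1.1] gap 0.00 grip 0.0 q [ 23.  50. -53.  74.  40.  74.  68.]
```

View pics/s9.png

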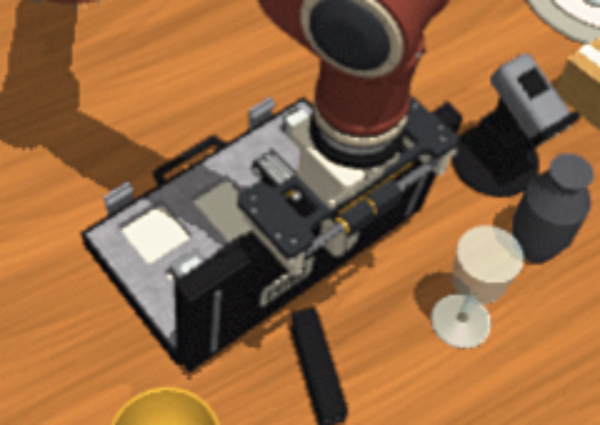

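The fingers are behind the lid's outer face and clear of the goblet. I pull it over along the arc.

arm_command(commands=[[-0.015,-0.002,0.003,0,0,0,0],[-0.03,-0.004,0.006,0,0,0,0],[-0.045,-0.006,0.008,0,0,0,0],[-0.06,-0.008,0.008,0,0,0,0],[-0.075,-0.01,0.007,0,0,0,0],[-0.09,-0.012,0.004,0,0,0,0],[-0.1,-0.0135,0.001,0,0,0,0],[-0.112,-0.015,-0.003,0,0,0,0]])

```text
clock: 39.1
tcp_pos: [587.7, -18.2, 146.2]
ee_rot: [[-0.989, -0.145, 0.004], [-0.145, 0.989, -0.0], [-0.004, -0.001, -1.0]]
wrist_force: [0.6, -0.6, -0.0]
finger_gap: 0.007
grip_force: 0.5
```

arm_command(commands=[[-0.01,-0.001,-0.005,0,0,0,0],[-0.02,-0.003,-0.01,0,0,0,0],[-0.027,-0.004,-0.015,0,0,0,0],[-0.036,-0.005,-0.022,0,0,0,0],[-0.045,-0.007,-0.03,0,0,0,0],[-0.055,-0.008,-0.04,0,0,0,0],[-0.055,-0.008,-0.04,0,0,0,0]])

```text
clock: 39.98
tcp_pos: [530.0, -26.9, 103.6]
ee_rot: [[-0.989, -0.145, -0.003], [-0.145, 0.989, -0.001], [0.003, -0.0, -1.0]]
wrist_force: [-0.5, -0.6, -0.2]
finger_gap: 0.003
grip_force: 0.0
```

```bash
python3 - <<'E'
from h import *
st(); c=r.camera('scene'); cv2.imwrite('pics/s10.png',cv2.resize(c['frame'][130:300,220:460],None,fx=2.5,fy=2.5))
E
```

```text
t 40.0 tcp [530.  -26.9 103.6] yaw -171.7 z [-0. -0. -1.] F [-0.5 -0.6 -0.2] gap 0.00 grip 0.0 q [ 34.  41. -55. 106.  40.  56.  59.]
```

View pics/s10.png

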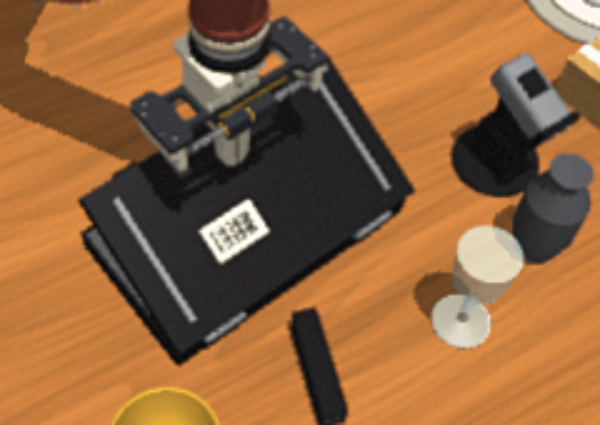

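The lid is over and sinking. I wait above the middle of its front edge for it to come down onto the catches.

arm_command(commands=[[0,0,0.03,0,0,0,0],[-0.03,-0.003,0.03,0,0,0,0],[-0.067,-0.006,0.03,0,0,0,0],[-0.067,-0.006,0.03,0,0,0,0],[-0.067,-0.006,0.03,0,0,0,0],[-0.067,-0.006,0.03,0,0,0,0],[-0.067,-0.006,0.03,0,0,0,0],[-0.067,-0.006,0.03,0,0,0,0]])

```text
clock: 41.02
tcp_pos: [465.0, -32.2, 134.7]
ee_rot: [[-0.989, -0.145, 0.0], [-0.145, 0.989, 0.0], [-0.0, 0.0, -1.0]]
wrist_force: [0.1, -0.2, -0.5]
finger_gap: 0.004
grip_force: 0.0
```

arm_command(commands=[[0,0,0,0,0,0,0],[0,0,0,0,0,0,0],[0,0,0,0,0,0,0],[0,0,0,0,0,0,0],[0,0,0,0,0,0,0],[0,0,0,0,0,0,0],[0,0,0,0,0,0,0],[0,0,0,0,0,0,0]])

```text
clock: 42.02
tcp_pos: [464.7, -32.4, 134.7]
ee_rot: [[-0.989, -0.145, -0.0], [-0.145, 0.989, -0.0], [0.0, -0.0, -1.0]]
wrist_force: [-0.7, -0.9, 0.7]
finger_gap: 0.004
grip_force: 0.0
```

arm_command(commands=[[0,0,-0.02,0,0,0,0],[0,0,-0.04,0,0,0,0],[0,0,-0.06,0,0,0,0],[0,0,-0.075,0,0,0,0],[0,0,-0.082,0,0,0,0],[0,0,-0.088,0,0,0,0],[0,0,-0.091,0,0,0,0],[0,0,-0.094,0,0,0,0]])

```text
clock: 43.02
tcp_pos: [465.0, -32.3, 41.0]
ee_rot: [[-0.989, -0.145, 0.001], [-0.145, 0.989, -0.0], [-0.001, -0.0, -1.0]]
wrist_force: [-2.0, -0.6, 11.2]
finger_gap: 0.007
grip_force: 6.1
```

Contact came where expected. I press in small steps.

arm_command(commands=[[0,0,-0.003,0,0,0,0],[0,0,-0.006,0,0,0,0],[0,0,-0.008,0,0,0,0],[0,0,-0.01,0,0,0,0],[0,0,-0.012,0,0,0,0],[0,0,-0.0135,0,0,0,0]])

```text
clock: 43.78
tcp_pos: [465.0, -32.5, 29.6]
ee_rot: [[-0.989, -0.145, 0.001], [-0.145, 0.989, -0.003], [-0.001, -0.003, -1.0]]
wrist_force: [-7.3, -3.3, 33.0]
finger_gap: 0.004
grip_force: 16.5
```

arm_command(commands=[[0,0,0.02,0,0,0,0],[0,0,0.02,0,0,0,0],[0,0,0.01,0,0,0,0],[0,0,0.006,0,0,0,0],[0,0,0.006,0,0,0,0]])

```text
clock: 44.4
tcp_pos: [463.9, -32.3, 32.2]
ee_rot: [[-0.989, -0.145, -0.002], [-0.145, 0.989, 0.0], [0.002, 0.001, -1.0]]
wrist_force: [-0.2, -0.4, 0.6]
finger_gap: 0.006
grip_force: 0.0
```

No contact at 32, where the ajar lid touched at 41, so the lid is shut. Now the scanner: I rise and look at it from above.

arm_command(commands=[[0,0,0.06,0,0,0,0.07],[0,0.03,0.12,0,0,0,0.07],[0.02,0.08,0.17,0,0,0,0.07],[0.05,0.13,0.22,0,0,0,0.07],[0.07,0.18,0.25,0,0,0,0.07],[0.09,0.23,0.25,0,0,0,0.07],[0.11,0.28,0.25,0,0,0,0.07],[0.13,0.335,0.25,0,0,0,0.07]])

```text
clock: 45.4
tcp_pos: [594.6, 300.9, 283.0]
ee_rot: [[-0.99, -0.144, 0.001], [-0.144, 0.99, -0.001], [-0.001, -0.001, -1.0]]
wrist_force: [1.0, 0.0, 0.4]
finger_gap: 0.748
grip_force: 0.0
```

arm_command(commands=[[0,0,0,0,0,0,0.07],[0,0,0,0,0,0,0.07]])

```text
clock: 45.65
tcp_pos: [593.4, 299.1, 282.4]
ee_rot: [[-0.989, -0.145, -0.001], [-0.145, 0.989, -0.001], [0.001, -0.001, -1.0]]
wrist_force: [0.4, -0.7, 0.5]
finger_gap: 0.755
grip_force: 0.0
```

```bash
python3 - <<'E'
from h import *
st(); c=r.camera('wrist'); cv2.imwrite('pics/w11.png',c['frame'])
for k,z in dict(scan_grip=141,scan_window=120,scanner=10,stand_seat=10,label_mid=63).items():
  print(k,[(round(d['p'],2),np.round(d['uv']),np.round(at(c,d['uv'],z)[:2],1)) for d in r.landmark_of(k,c)[:2]])
m=r.masks_of('scanner',c)
print([(d['p'],axis(c,d['pixels'],150)) for d in m[:1]])
c=r.camera('scene')
for k,z in dict(scan_grip=141,scan_window=120,stand_seat=10,label_mid=63).items():
  print(k,[(round(d['p'],2),np.round(d['uv']),np.round(at(c,d['uv'],z)[:2],1)) for d in r.landmark_of(k,c)[:2]])
print('label pred shut',[np.round(proj(c,[lidpt(t,75,-45)])[0],1) for t in(0,.06)],np.round(lidpt(0,75,-45)))
E
```

```text
t 45.6 tcp [593.4 299.1 282.4] yaw -171.6 z [-0. -0. -1.] F [ 0.4 -0.7  0.5] gap 0.76 grip 0.0 q [ -3.  42. -55.  68.  33.  86.  45.]
scan_grip [(0.64, array([324., 197.]), array([609.8, 306.2]))]
scan_window [(0.75, array([320., 236.]), array([672.4, 309.7]))]
scanner [(0.59, array([322., 172.]), array([605.7, 303.2])), (0.48, array([324., 194.]), array([643.3, 311.2]))]
stand_seat [(0.67, array([320., 173.]), array([607.5, 300.2])), (0.62, array([123., 219.]), array([739.5, -32. ]))]
label_mid [(0.6, array([ 68., 116.]), array([567.7, -61.5])), (0.55, array([221., 244.]), array([735.1, 157.2]))]
[(0.96, [620.7, 304.1, 97.9, 53.6, 3.9])]
scan_grip [(0.64, array([406., 258.]), array([812.1,  70.8])), (0.55, array([429., 162.]), array([603.9, 309.2]))]
scan_window [(0.67, array([441., 182.]), array([665.5, 308.3]))]
stand_seat [(0.59, array([419., 192.]), array([611.1, 305.4]))]
label_mid [(0.82, array([311., 219.]), array([563.2, -48.2]))]
label pred shut [array([307.9, 222.7]), array([308.2, 222.3])] [569. -62.  63.]
```

View pics/w11.png

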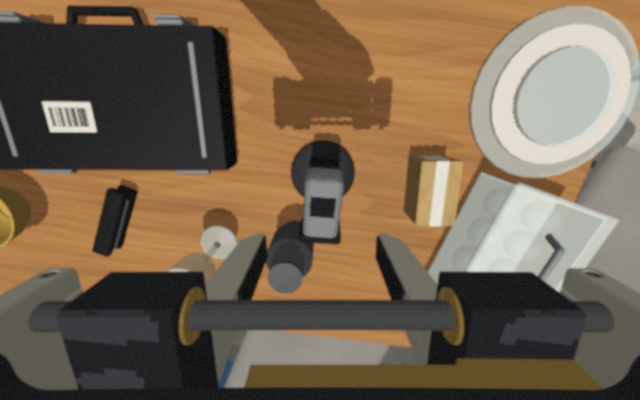

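The wrist view shows the scanner head at (323,195) with its nose towards +x, yaw about 4°. The shut case with its label is at (69,117). I grasp the head at (609, 303.5).

arm_command(commands=[[0.0155,0.0045,-0.02,0,0,-4.5,0.07],[0.0155,0.0045,-0.05,0,0,-4.5,0.07],[0.0155,0.0045,-0.09,0,0,-4.5,0.07],[0.0155,0.0045,-0.12,0,0,-4.5,0.07],[0.0155,0.0045,-0.12,0,0,-4.5,0.07],[0.0155,0.0045,-0.12,0,0,-4.5,0.07]])

```text
clock: 47.0
tcp_pos: [609.5, 304.9, 164.7]
ee_rot: [[-0.998, -0.067, 0.002], [-0.067, 0.998, 0.002], [-0.002, 0.002, -1.0]]
wrist_force: [0.4, 0.3, 0.5]
finger_gap: 0.756
grip_force: 0.0
```

```bash
python3 - <<'E'
from h import *
st(); c=r.camera('wrist'); cv2.imwrite('pics/w12.png',c['frame'])
for k,z in dict(scan_grip=141,scan_window=120).items():
  print(k,[(round(d['p'],2),np.round(d['uv']),np.round(at(c,d['uv'],z)[:2],1)) for d in r.landmark_of(k,c)[:2]])
m=r.masks_of('scanner',c); print([(d['p'],axis(c,d['pixels'],150)) for d in m[:1]])
E
```

```text
t 47.0 tcp [609.5 304.9 164.7] yaw -176.2 z [ 0.  0. -1.] F [0.4 0.3 0.5] gap 0.76 grip 0.0 q [ -4.  47. -52.  76.  37.  73.  38.]
scan_grip [(0.63, array([320., 215.]), array([608.6, 304.6])), (0.25, array([ 72., 255.]), array([658.8,  94. ]))]
scan_window [(0.7, array([320., 269.]), array([671.3, 308.9]))]
[(0.83, [618.5, 304.9, 96.3, 52.3, 3.8])]
```

View pics/w12.png

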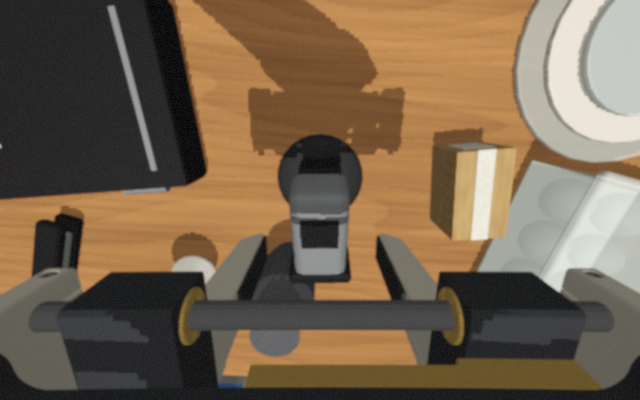

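The scanner head at (320,235) is centred between the fingers. I descend and grip. I am past the picture allowance, so I rely on numbers from here.

arm_command(commands=[[-0.0005,0,-0.03,0,0,0,0.07],[-0.0005,0,-0.055,0,0,0,0.07],[-0.0005,0,-0.07,0,0,0,0.07],[-0.0005,0,-0.073,0,0,0,0.07],[-0.0005,0,-0.073,0,0,0,0.0],[-0.0005,0,-0.073,0,0,0,0.0],[-0.0005,0,-0.073,0,0,0,0.0],[-0.0005,0,-0.073,0,0,0,0.0]])

```text
clock: 48.2
tcp_pos: [608.9, 304.3, 91.1]
ee_rot: [[-0.998, -0.067, 0.001], [-0.067, 0.998, 0.001], [-0.001, 0.001, -1.0]]
wrist_force: [-0.5, -0.4, 1.9]
finger_gap: 0.497
grip_force: 30.0
```

arm_command(commands=[[0,0,0,0,0,0,0],[0,0,0,0,0,0,0]])

```text
clock: 48.45
tcp_pos: [608.9, 304.3, 91.1]
ee_rot: [[-0.998, -0.067, 0.001], [-0.067, 0.998, 0.001], [-0.001, 0.001, -1.0]]
wrist_force: [-0.4, -0.6, 5.2]
finger_gap: 0.49
grip_force: 30.0
```

Gripped (45.8 mm). I lift it out of the sleeve and carry it towards the label.

arm_command(commands=[[0,0,0.03,0,0,0,0],[0,0,0.07,0,0,0,0],[0,0,0.12,0,0,0,0],[-0.02,-0.03,0.14,0,0,0,0],[-0.05,-0.08,0.14,0,0,0,0],[-0.08,-0.13,0.14,0,0,0,0],[-0.11,-0.18,0.14,0,0,0,0],[-0.14,-0.23,0.14,0,0,0,0]])

```text
clock: 49.45
tcp_pos: [466.8, 71.7, 229.1]
ee_rot: [[-0.998, -0.066, -0.002], [-0.066, 0.998, -0.001], [0.002, -0.001, -1.0]]
wrist_force: [0.1, -0.1, -1.7]
finger_gap: 0.495
grip_force: 30.0
```

arm_command(commands=[[0,-0.05,0,-0.5,7,0,0],[-0.01,-0.1,0,-1,14,0,0],[-0.02,-0.146,0,-1.5,21,0,0],[-0.03,-0.146,-0.02,-2,26,0,0],[-0.045,-0.146,-0.05,-2,29.9,0,0],[-0.045,-0.146,-0.069,-2,29.9,0,0],[-0.045,-0.146,-0.069,-2,29.9,0,0],[-0.045,-0.146,-0.069,-2,29.9,0,0]])

```text
clock: 50.45
tcp_pos: [424.2, -71.6, 162.2]
ee_rot: [[-0.866, -0.067, -0.496], [-0.058, 0.998, -0.033], [0.497, 0.0, -0.868]]
wrist_force: [0.2, 0.5, -1.1]
finger_gap: 0.491
grip_force: 30.0
```

```bash
cat >> h.py <<'E'
def aim(L):
    o=r.observe(); R=np.array(o['ee_rot']); t=np.array(o['tcp_pos'])
    # scanner axes: x=-tool x, z=-tool z ; y=tool y
    sx,sz=-R[:,0],-R[:,2]; g=t+50*sz; a=np.cos(np.radians(20))*sx-np.sin(np.radians(20))*sz
    w=g+62*sx-22*sz; v=np.array(L)-w; D=v@a; print('grip',np.round(g),'win',np.round(w),'aim',np.round(a,2),'D %.0f off'%D,np.round(v-D*a,1),'down deg %.1f'%np.degrees(np.arcsin(-a[2]))); return w,a
E
python3 - <<'E'
from h import *
st()
for n in('top','scene','wrist'):
  c=r.camera(n)
  for k,z in dict(label_mid=63,scan_window=150).items():
    print(n,k,[(round(d['p'],2),np.round(d['uv']),np.round(at(c,d['uv'],z)[:2],1)) for d in r.landmark_of(k,c)[:1]])
  f=[(d['p'],axis(c,d['pixels'],63)) for d in r.masks_of('label_mid',c)[:1]]; print(f)
w,a=aim(lidpt(0,75,-45)); c=r.camera('scene'); print('win pred uv',proj(c,[w]))
E
```

```text
t 50.5 tcp [424.2 -71.6 162.2] yaw -176.1 z [-0.5  -0.03 -0.87] F [ 0.2  0.5 -1.1] gap 0.49 grip 30.0 q [ 34.  45. -55.  94.  27.  90.  65.]
top label_mid [(0.87, array([333., 194.]), array([576.7, -52.1]))]
top scan_window [(0.79, array([340., 214.]), array([496.5, -67.9]))]
[(0.6, [541.2, -15.6, 332.0, 198.3, -81.3])]
scene label_mid [(0.61, array([308., 222.]), array([564.8, -61.3]))]
scene scan_window [(0.63, array([292., 184.]), array([488.3, -65.8]))]
[(0.96, [551.4, -18.6, 338.1, 201.2, -81.6])]
wrist label_mid []
wrist scan_window [(0.71, array([323., 322.]), array([492.2, -65.5]))]
[(0.81, [488.1, 7.8, 271.3, 111.0, -87.0])]
grip [448. -70. 205.] win [491. -68. 155.] aim [ 0.64  0.04 -0.77] D 120 off [0.6 0.2 0.6] down deg 50.0
win pred uv [[291.26632143 183.62751617]]
```

arm_command(commands=[[0,0,0,0,0,0,0],[0,0,0,0,0,0,0],[0,0,0,0,0,0,0],[0,0,0,0,0,0,0],[0,0,0,0,0,0,0],[0,0,0,0,0,0,0],[0,0,0,0,0,0,0],[0,0,0,0,0,0,0]])

```text
clock: 52.1
tcp_pos: [423.5, -72.0, 161.2]
ee_rot: [[-0.864, -0.067, -0.498], [-0.058, 0.998, -0.033], [0.5, -0.0, -0.866]]
wrist_force: [0.9, 0.8, -1.8]
finger_gap: 0.493
grip_force: 30.0
```

```bash
python3 - <<'E'
from h import *
for n in('scene','top'):
  c=r.camera(n); f=c['frame'].astype(int); m=(f.min(2)>150).astype(np.uint8); u,v=proj(c,[lidpt(0,75,-45)])[0].astype(int)
  k=np.zeros_like(m);k[v-16:v+17,u-20:u+21]=1; m=cv2.morphologyEx(m*k,cv2.MORPH_CLOSE,np.ones((3,3),np.uint8))
  N,l,s,_=cv2.connectedComponentsWithStats(m)
  for i in range(1,N):
    if s[i,4]>25: print(n,(u,v),s[i],axis(c,l==i,63))
aim(lidpt(0,75,-45)); st()
E
```

```text
scene (np.int64(307), np.int64(222)) [296 213  27  21 256] [571.2, -60.0, 63.1, 41.3, -82.4]
grip [448. -70. 205.] win [491. -68. 154.] aim [ 0.64  0.04 -0.77] D 120 off [0.6 0.1 0.5] down deg 50.0
t 52.2 tcp [423.5 -72.  161.2] yaw -176.2 z [-0.5  -0.03 -0.87] F [ 0.  -0.2 -1. ] gap 0.49 grip 30.0 q [ 34.  45. -55.  94.  27.  90.  65.]
```

The label, measured at (571, -60), is within 2 mm of the aim line. I hold for another second, then bring the scanner back.

arm_command(commands=[[0,0,0,0,0,0,0],[0,0,0,0,0,0,0],[0,0,0,0,0,0,0],[0,0,0,0,0,0,0],[0,0,0,0,0,0,0],[0,0,0,0,0,0,0],[0,0,0,0,0,0,0],[0,0,0,0,0,0,0]])

```text
clock: 53.2
tcp_pos: [423.5, -72.0, 161.2]
ee_rot: [[-0.864, -0.067, -0.498], [-0.058, 0.998, -0.033], [0.499, -0.0, -0.866]]
wrist_force: [0.3, -0.0, -1.3]
finger_gap: 0.493
grip_force: 30.0
```

arm_command(commands=[[0,0,0.03,0,0,0,0],[0.01,0,0.069,0.3,-5,0,0],[0.025,0.03,0.069,0.8,-12,0,0],[0.03,0.07,0.069,1.3,-19,0,0],[0.04,0.11,0.069,1.7,-26,0,0],[0.045,0.146,0.069,2,-29.9,0,0],[0.045,0.146,0.069,2,-29.9,0,0],[0.045,0.146,0.069,2,-29.9,0,0]])

```text
clock: 54.2
tcp_pos: [468.4, 72.8, 230.0]
ee_rot: [[-0.998, -0.066, -0.001], [-0.066, 0.998, -0.002], [0.001, -0.002, -1.0]]
wrist_force: [0.9, -0.4, -2.0]
finger_gap: 0.492
grip_force: 30.0
```

arm_command(commands=[[0.03,0.05,0,0,0,0,0],[0.06,0.1,0,0,0,0,0],[0.09,0.15,0,0,0,0,0],[0.12,0.2,0,0,0,0,0],[0.14,0.23,0,0,0,0,0],[0.14,0.23,-0.03,0,0,0,0],[0.14,0.23,-0.05,0,0,0,0],[0.14,0.23,-0.05,0,0,0,0]])

```text
clock: 55.2
tcp_pos: [608.8, 300.8, 176.8]
ee_rot: [[-0.998, -0.064, -0.005], [-0.064, 0.998, -0.005], [0.005, -0.004, -1.0]]
wrist_force: [-0.5, 0.5, -2.1]
finger_gap: 0.494
grip_force: 30.0
```

```bash
python3 - <<'E'
from h import *
st(); z=r.observe()['tcp_pos'][2]; c=r.camera('scene')
for k,h in dict(scan_grip=z+50,scan_window=z+28).items():
  print(k,[(round(d['p'],2),np.round(d['uv']),np.round(at(c,d['uv'],h)[:2],1)) for d in r.landmark_of(k,c)[:1]])
w,a=aim([0,0,0]); print(proj(c,[w]))
E
```

```text
t 55.2 tcp [608.8 300.8 176.8] yaw -176.3 z [-0.01 -0.   -1.  ] F [-0.5  0.5 -2.1] gap 0.49 grip 30.0 q [ -3.  47. -52.  75.  36.  75.  38.]
scan_grip [(0.97, array([434., 143.]), array([605.4, 299.4]))]
scan_window [(0.98, array([452., 166.]), array([678. , 305.1]))]
grip [609. 303. 231.] win [671. 308. 209.] aim [ 0.94  0.06 -0.34] D -577 off [-130.  -272.1 -405.9] down deg 20.0
[[451.15247993 162.5735022 ]]
```

arm_command(commands=[[0,0,0,0,0,0,0],[0,0,0,0,0,0,0],[0,0,-0.008,0,0,0,0],[0,0,-0.016,0,0,0,0],[0,0,-0.024,0,0,0,0],[0,0,-0.032,0,0,0,0]])

```text
clock: 56.1
tcp_pos: [608.4, 303.8, 147.3]
ee_rot: [[-0.998, -0.067, -0.001], [-0.067, 0.998, -0.0], [0.001, -0.0, -1.0]]
wrist_force: [0.7, 0.1, -1.5]
finger_gap: 0.493
grip_force: 30.0
```

The foot is inside the sleeve without force. I lower it the rest of the way.

arm_command(commands=[[0,0,-0.01,0,0,0,0],[0,0,-0.02,0,0,0,0],[0,0,-0.03,0,0,0,0],[0,0,-0.04,0,0,0,0],[0,0,-0.047,0,0,0,0],[0,0,-0.052,0,0,0,0],[0,0,-0.054,0,0,0,0]])

```text
clock: 56.98
tcp_pos: [608.5, 304.0, 94.0]
ee_rot: [[-0.998, -0.067, -0.0], [-0.067, 0.998, -0.0], [0.0, -0.0, -1.0]]
wrist_force: [-0.0, -0.3, -1.3]
finger_gap: 0.493
grip_force: 30.0
```

arm_command(commands=[[0,0,-0.002,0,0,0,0],[0,0,-0.002,0,0,0,0.07],[0,0,-0.002,0,0,0,0.07],[0,0,-0.002,0,0,0,0.07],[0,0,-0.002,0,0,0,0.07],[0,0,0.02,0,0,0,0.07],[0,0,0.07,0,0,0,0.07],[0,0,0.12,0,0,0,0.07]])

```text
clock: 57.98
tcp_pos: [608.5, 304.3, 217.2]
ee_rot: [[-0.998, -0.067, 0.001], [-0.067, 0.998, 0.001], [-0.001, 0.001, -1.0]]
wrist_force: [0.1, -0.2, 0.1]
finger_gap: 0.753
grip_force: 0.0
```

arm_command(commands=[[0,0,0.05,0,0,0,0.07],[-0.03,-0.03,0.07,0,0,0,0.07],[-0.06,-0.08,0.07,0,0,0,0.07],[-0.09,-0.13,0.07,0,0,0,0.07],[-0.1,-0.15,0.07,0,0,0,0.07],[-0.1,-0.15,0.07,0,0,0,0.07],[-0.1,-0.15,0.07,0,0,0,0.07]])

```text
clock: 58.85
tcp_pos: [508.9, 155.4, 285.3]
ee_rot: [[-0.998, -0.068, 0.002], [-0.068, 0.998, 0.002], [-0.002, 0.001, -1.0]]
wrist_force: [0.1, 0.8, 0.1]
finger_gap: 0.756
grip_force: 0.0
```

```bash
python3 - <<'E'
from h import *
st()
for n in('scene','top'):
  c=r.camera(n)
  for k,h in dict(scan_grip=141,scan_window=119,label_mid=63,level_mid=17,hexset_mid=15,bitbox_mid=15,tape_mid=16,meter_mid=15,vase=0,goblet=0,carton=0,bowl=0).items():
    print(n,k,[(round(d['p'],2),np.round(d['uv']),np.round(at(c,d['uv'],h)[:2],1)) for d in r.landmark_of(k,c)[:1]])
E
```

```text
t 58.9 tcp [508.9 155.4 285.3] yaw -176.1 z [ 0.  0. -1.] F [0.1 0.8 0.1] gap 0.76 grip 0.0 q [ 18.  29. -61.  91.  26.  75.  48.]
scene scan_grip [(0.91, array([429., 164.]), array([608.9, 305.1]))]
scene scan_window [(0.93, array([445., 183.]), array([673. , 316.8]))]
scene label_mid [(0.58, array([310., 219.]), array([562.4, -51.5]))]
scene level_mid [(0.59, array([186., 305.]), array([ 607.7, -437.6]))]
scene hexset_mid []
scene bitbox_mid []
scene tape_mid []
scene meter_mid []
scene vase [(0.56, array([432., 228.]), array([728.2, 265.2]))]
scene goblet [(0.66, array([404., 261.]), array([775.2, 127.1]))]
scene carton [(0.83, array([459., 172.]), array([606.6, 481.2]))]
scene bowl [(0.73, array([285., 312.]), array([ 741.3, -224.4]))]
top scan_grip [(0.58, array([213., 183.]), array([607.3, 311. ]))]
top scan_window [(0.48, array([212., 182.]), array([616. , 318.7]))]
top label_mid [(0.55, array([333., 192.]), array([581.9, -52.3]))]
top level_mid []
top hexset_mid []
top bitbox_mid []
top tape_mid []
top meter_mid []
top vase [(0.59, array([236., 158.]), array([729.2, 267.6]))]
top goblet [(0.77, array([274., 147.]), array([761.1, 138.3]))]
top carton [(0.56, array([171., 197.]), array([601.7, 484.6]))]
top bowl [(0.86, array([379., 147.]), array([ 747. , -217.1]))]
```

```bash
python3 -c "
from workcell import r
print(r.sign_off())"
```

```text
the job is handed in; nothing more can be done
None
```

The job is handed in, but sign-off gave no verdict: the level, hex set and bit box (all I found) are in their recesses, the lid reads shut by touch, the label was scanned for over 2 s, and the scanner is back in its stand; I viewed 15 pictures, one over the limit of 14.

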